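Jack up the side of a bench shaker and hold it there

ROBOT

A 6-joint arm with a two-finger parallel gripper is mounted at the origin on the work surface. World frame = base frame: x ahead of the robot, y to its left, z up, the work surface at z = 0. Lengths are in mm, angles in rad, forces in N, time in s.
With the tool pointing down it reaches from about 350 to 875 mm from the base axis. Payload 4.2 kg.
Tool frame: the origin (TCP) lies on the mounting face of the last link; the fingertips stand 173 mm ahead of it and the grasp point (between the pads) lies 155 mm ahead of it; z points along the fingers, y is the direction in which the jaws open and shut (so a half turn about z gives the same grasp; the last joint's range is limited). The gripper opens to 85 mm and grips with 20 to 120 N. Pads are 22 mm wide; open, the fingers measure 114 mm over their backs; the gripper's body (76 mm by 85 mm) begins 54 mm behind the grasp point. The pads swing forward as they close: fully open they stand 13 mm farther back than shut.
Start: joints at [1.378, 0.385, 0.008, 0, -1.194, -0.259], TCP at [272.832, 562.283, 404.712] pointing down, gripper open.
Joint ranges: [-3.14, 3.14], [-1.21, 2.06], [-1.07, 1.41], [-3.16, 2.05], [-2.99, -0.16], [-3.1, 3.1]. Speed limits (rad/s): [2.79, 2.79, 3.14, 3.14, 3.14, 3.14].

INTERFACE

Orientations are given as a unit quaternion [x, y, z, w].
In Python, from bench import arm gives the robot as it stands. The module is installed in compiled form; this text tells all that it offers.
- The arm moves only by the tool play_rows, never from a script. Its argument "moves" is a list of rows, each a list of 3 entries, a list of its own where there are three numbers: the shift along the world's x, y, z in units of 30 cm (1.0 is 30 cm), then the turn about the world's z in units of 30 degrees (1.0 is 30 degrees), then the gripper's target within -1 to 1 (shut at 1, half-way at 0, fully open at -1). In form: [[[x, y, z], turn, jaw], ...]. A call has 1 to 12 rows; each row is the pose to reach, as a shift and turn from the pose measured when the call began; what a row does not reach only later rows make up. A row lasts 1/8 s, in which the tool goes at most 62.5 mm and 10.7 degrees, less where a joint would pass 70% of its speed; a pose out of reach is approached as far as the arm can. A call with a number of a shift or a turn outside -1 to 1 is refused whole. A call with a gripper value outside its range is refused whole. The fingers move at their own pace and stop on an object; the grip force is fixed at half the most. Time passes only in rows, so rows that repeat a pose let the fingers close. It gives the time, the measured TCP pose, the force and the opening at its end, in the units of the state.
- arm.read_state(): the state, without advancing time (a new reading comes with each control period).
- arm.get_image(name): name is "scene" or "side" or "wrist"; returns a dict with "pixels" (400x640x3 uint8, red, green, blue), "vfov" (degrees; the focal length in pixels is half the picture's height over the tangent of half this angle, whatever the lens; pixels are square), "cx", "cy" (the principal point, pixels), "dist" ([k1, k2, p1, p2, k3] as OpenCV has them; the pictures are not rectified), "xyz" and "rotation" of the camera in the world. Camera axes: x right, y up, looking along -z (the intrinsics and any distortion apply to the point x, -y, -z); pixel columns grow to the right and rows downward; lengths in mm; the calibration is good to about 2 mm. A picture is of the moment at which its call begins. There is no depth.
- arm.job_done(): hands the job in, once; it reports no verdict.
Trained networks look in a picture, given as the dict that the camera call returned (one of the last four; its "shot" number tells which), for a name from the list of things; names that differ only in an ending like _2 or _b are one class to them, and where a whole thing is asked for, a point or a joint stands for the part that bears it (a point fixed in the world has none). Each returns a list of dicts, best first, with "conf" (0 to 1); they miss things now and then, are a little off and sometimes report something else, mostly with a low value. They report only what shows in the picture. A call takes as long as a camera call. They do not tell look-alikes from the thing itself.
- arm.look_for(name, picture): "centre" ([x, y, z] in mm, in world coordinates, good to about 4 mm: the middle of the surface that is visible of it).
The state is a dict: "clock": time; "joints": joint angles; "joint_vel": joint speeds; "joint_efforts": joint torques, N m; "position": TCP position; "ee_rot": TCP orientation; "contact_force": force on the tool from outside, world axes, zero at the start; "wrist_torque": the same for the moment, N m; "gripper_width": finger opening in mm.
Only numpy, scipy, OpenCV 4.12 (cv2) and the standard library are available. Lean on these libraries where they do the work, as an engineer would, in place of code of your own. Each camera call takes 0.05 s, during which the arm holds its last target.

TASK

One side of the laboratory shaker has to come up so that its levelling feet can be changed. Take the plain round rubber pad out of the parts box and seat it flat in the cup of the jack's saddle, then carry the jack over and stand it flat on the bench with the saddle centred under the shaker's lift lug, the single steel tab on its side with a round stud marking the spot. Pump the jack's handle through full strokes until both feet on that side are well clear of the bench (a finger's thickness, at least 10 mm), and finish with the handle held pressed right down, without letting go; do not lift or shove the shaker by hand and leave everything else where it is.

Things in the scene. Friction and masses are not known exactly. Their poses are not given: they have to be found in the camera images.
- rubber_pad: The jack's loose protective pad: a solid, plain round black rubber puck, 30 mm in diameter and 18 mm high, 50 g, both rims chamfered (flat ends 23 mm across). Lies flat in one of the four compartments of the parts box; which one varies. Origin at the centre of its underside, z up.
- pad_center (a point): Centre of the rubber pad, 9 mm above its underside.
- parts_box: Grey plastic parts box, fixed to the bench, 170 (its x) x 220 (its y) x 40 mm high, walls and floor 5 mm thick, with a cross of dividers (tops 35 mm above the bench) making four compartments, each about 77 (x) x 102 (y) mm inside. Their centres lie at (+-41, +-53) mm in the box's frame, one part in each. Origin at the centre of the underside.
- collar: Black plastic ring, 38 mm outside, 20 mm hole, 14 mm high, in the parts box. Not needed. Origin at the centre of its underside.
- big_nut: Steel hexagon nut, 30 mm across, 16 mm high, in the parts box. Not needed. Origin at the centre of its underside.
- spare_foot: Spare levelling foot, a rubber disc 32 mm across and 12 mm high with an upright steel stem (10 mm across, top at 42 mm), in the parts box. Not needed now. Origin at the centre of its underside.
- jack: Hand ratchet toe jack, 0.9 kg, loose on the bench. x points forward to the toe, y left, z up; origin on the column axis at the underside. Base plate 6 mm thick, x -75 to 118, y +-40. Column of two cheek plates, x -38 to 26, y +-15, up to z 112, with a grey head on top. The lifting toe runs forward over the base plate to the saddle cup; the pump handle runs back and up (its end at x -240, z 145).
- jack_head (a point): Centre of the top of the jack's head, 146 mm above the jack's underside on the column axis; axes as the jack's. The head is a block 44 (x) x 26 (y) x 34 (z) mm: carry the jack by it from above, fingers on its y faces, tips not deeper than 33 mm. The centre of mass lies 8 mm in front of the axis.
- saddle (a point): Centre of the saddle cup's floor, on the lifting toe 95 mm in front of the column axis and 20 mm above the jack's underside when fully lowered. The cup is 38 mm inside, 46 mm outside, with a rim 4 mm high; the seated pad stands 14 mm out of it. Axes as the jack's.
- jack_lift (a joint): Height of the lifting toe above its lowest position, m, 0 to 0.040; 0 at the start. A spring catch holds it at about 0.0115, 0.0235 and 0.0355 as the handle comes up (three strokes in all); the handle cannot lower it. The seated pad meets the lug at about 0.018, so the third stroke, held, has the lug some 19 mm and the near feet some 15 mm up.
- jack_handle (a joint): Pump handle angle, rad: 0 = up at rest (15 degrees above level), 0.5 = fully down at its stop (14 below). A spring brings it up again when let go. A full down stroke raises the toe one catch (12 mm) and about 2 mm over; short of 0.47 it may not catch, and it must come fully up before the next. Pressing at grip_top takes about 2 N, 5 to 10 N with the shaker's weight; 20 N does no harm.
- pump_grip: The black rubber grip on the pump handle, 95 mm long, 26 mm wide, 16 mm thick; it moves with the handle. This frame's origin lies on the handle's pivot and is parallel to the jack's axes when the handle is up.
- grip_top (a point): Middle of the grip's upper face, the place to press down on: with the handle up about 187 mm behind the column axis and 134 mm above the jack's underside, fully down about 192 mm behind and 53 mm above it.
- shaker: White orbital laboratory shaker, about 5 kg, standing loose on four rubber feet: case 320 (x) x 280 (y) mm, its underside 30 mm and top 100 mm above the bench, flat aluminium platform with three clamp bars above it (top 140 mm). Origin at bench level under the middle of the case; y points out of the side that carries the lift lug.
- lift_point (a point): Centre of the flat underside of the lift lug, where the saddle goes: 56 mm above the bench, 38 mm out from the case's side. The lug is a steel tab 50 mm wide and 8 mm thick with a rounded end, reaching 63 mm out from the case, a round stud 18 mm across on its top straight above this point. Axes as the shaker's (y points outward from the shaker, so the jack comes in facing along -y).
- foot_near_1 (a point): Underside of one foot on the lug's side, 115 mm from the case's middle; at bench height at the start.
- foot_near_2 (a point): Underside of the other foot on the lug's side.
- wrench: Steel spanner 180 mm long lying flat on the bench between the jack and the parts box, 8 mm thick. Bystander.
- reagent_bottle: Amber bottle, 70 mm across, 150 mm high, standing at the back. Bystander.
- beaker: Clear beaker, 68 mm across, 75 mm high, standing on the bench. Bystander.
- handle_pivot (a point): Axis of the pump handle, 30 mm behind the jack's column axis and 84 mm above its underside; axes as the jack's. grip_top moves about it on a circle of 165 mm radius.
Things that resemble listed ones, but are neither listed nor needed, are in the scene too. What is shaped like the rubber_pad but red or yellow is not meant.

How it is judged:
By the outcome, as a careful person would: the job done as asked, in the order asked, and still so for the second after the job is handed in, while the arm keeps its last pose, push and grip.
It also fails if it takes over 72 s, if anything falls off the work surface, if the arm or the gripper's body presses on something with over 40 N, if the wrist force passes 120 N, or if a joint passes its speed limit or range.

## Working session

There is one attempt and no reset: what is moved stays moved. The work goes in short steps, Python scripts to look and compute and a tool call to move; the robot and the scene stay as the last step left them, time stands still between calls to the robot, and variables do not carry over. Pictures are saved under pics/ and viewed, and the job is handed in when it is done.

Besides the shell and the picture viewer there is one more tool, called after "Request:" by a JSON object that holds its "name" and its "arguments", one argument or row to a line. play_rows: Moves the arm, as the interface text tells. Shifts and turns lie within -1 to 1; 1 stands for 30 cm of shift or 30 degrees of turn. Its arguments: {"type":"object","properties":{"moves":{"type":"array"}},"required":["moves"]}

```bash
mkdir -p pics
python3 - <<'E'
from bench import arm
import cv2, pickle
print(arm.read_state())
for n in ["scene","side","wrist"]:
    p=arm.get_image(n); cv2.imwrite(f"pics/a_{n}.png",p["pixels"][:,:,::-1])
    pickle.dump(p,open(f"a_{n}.pkl","wb"))
    print(n,{k:v for k,v in p.items() if k!="pixels"})
    for t in ["rubber_pad","parts_box","jack_head","saddle","pump_grip","shaker","wrench","jack","collar","big_nut","spare_foot","lift_point","reagent_bottle","beaker"]:
        try: print(t,[([round(float(c)) for c in d["centre"]],round(float(d["conf"]),2)) for d in arm.look_for(t,p)])
        except Exception as e: print(t,e)
print(arm.read_state()["clock"])
E
```

```text
{'clock': 0.0, 'joints': array([ 1.37760410e+00,  3.85558051e-01,  6.61487326e-03, -4.95251118e-04,
       -1.19397936e+00, -2.58602148e-01]), 'joint_vel': array([0.00033147, 0.00058692, 0.00121256, 0.00044842, 0.00019801,
       0.0007216 ]), 'joint_efforts': array([-3.43730580e-04, -3.92288053e+01,  1.88403332e+01,  4.18606684e+00,
       -4.62789059e-03,  1.07316362e-05]), 'position': array([272.739874  , 562.12123725, 403.61653001]), 'ee_rot': array([ 9.74572503e-01, -2.24069752e-01, -1.95269526e-04,  1.07006486e-03]), 'contact_force': array([-0.10487659,  0.28953236,  0.5465815 ]), 'wrist_torque': array([-0.02490344,  0.00288099,  0.01534667]), 'gripper_width': 85.58778702843983}
scene {'vfov': 50.509977357360434, 'cx': 316.23361545542684, 'cy': 190.83483952945897, 'dist': array([-0.10550373,  0.        ,  0.        ,  0.        ,  0.        ]), 'xyz': array([1239.70757368, -681.30489401,  716.08588022]), 'rotation': array([0.45053974, 0.18625776, 0.35334285, 0.7984177 ]), 'shot': 1}
rubber_pad [([361, 259, 15], 0.42), ([464, 274, 20], 0.37)]
parts_box [([516, 315, 22], 0.63)]
j
[... 1139 characters left out ...]
t []
spare_foot [([464, 286, 20], 0.74)]
lift_point [([485, -315, 122], 0.94), ([481, 390, 23], 0.2)]
reagent_bottle [([724, 248, 89], 0.83), ([619, -70, 20], 0.38)]
beaker [([762, -10, 51], 0.74), ([478, -315, 122], 0.26)]
wrist {'vfov': 62.56099950988175, 'cx': 322.8435632971376, 'cy': 196.51531247630348, 'dist': array([0.00302704, 0.        , 0.        , 0.        , 0.        ]), 'xyz': array([344.39820317, 529.28284452, 373.24124982]), 'rotation': array([ 0.08080749, -0.12974034,  0.83760712, -0.52445391]), 'shot': 3}
rubber_pad []
parts_box []
jack_head []
saddle []
pump_grip []
shaker []
wrench []
jack []
collar []
big_nut []
spare_foot []
lift_point []
reagent_bottle []
beaker []
2.25
```

View pics/a_scene.png

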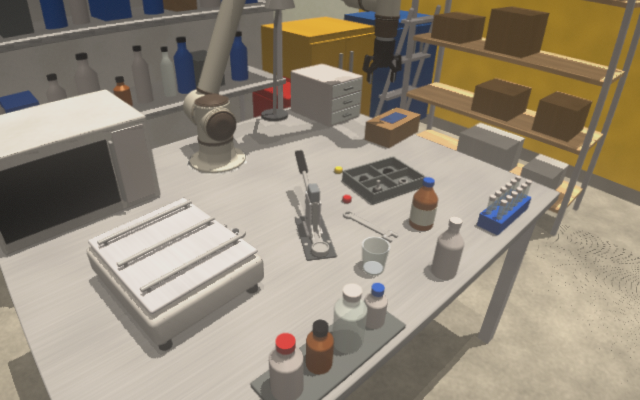

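View pics/a_side.png

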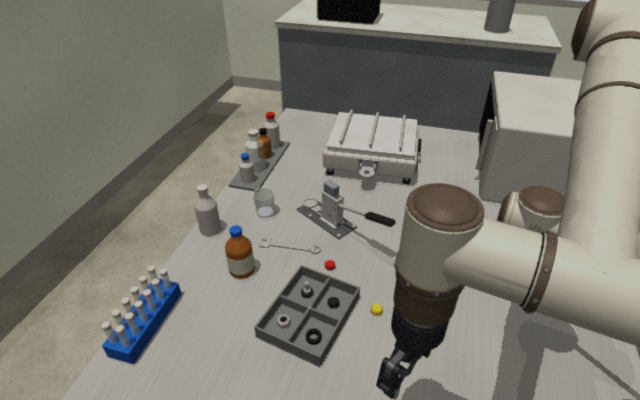

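View pics/a_wrist.png

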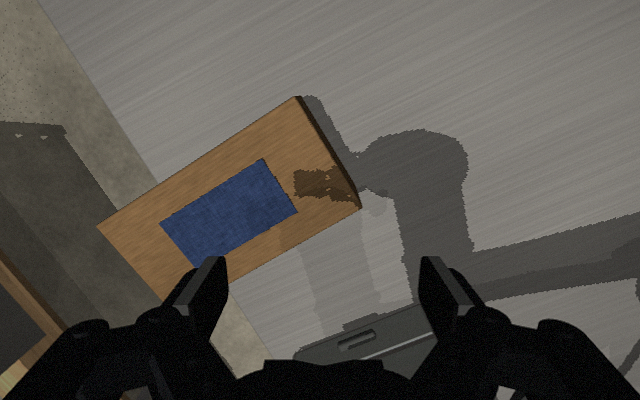

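```bash
cat > h.py <<'E'
import numpy as np, cv2, pickle
from scipy.spatial.transform import Rotation as R
def K(p):
    h=p["pixels"].shape[0]; f=h/2/np.tan(np.radians(p["vfov"]/2))
    return np.array([[f,0,p["cx"]],[0,f,p["cy"]],[0,0,1.]])
def ray(p,u,v):
    n=cv2.undistortPoints(np.array([[[u,v]]],float),K(p),np.array(p["dist"],float))[0,0]
    return R.from_quat(p["rotation"]).apply([n[0],-n[1],-1])
def onz(p,u,v,z):
    d=ray(p,u,v); o=np.array(p["xyz"]); return o+d*(z-o[2])/d[2]
def proj(p,P):
    P=np.atleast_2d(np.array(P,float)); c=R.from_quat(p["rotation"]).inv().apply(P-p["xyz"])
    c=c*[1,-1,-1]
    return cv2.projectPoints(c.reshape(-1,1,3),np.zeros(3),np.zeros(3),K(p),np.array(p["dist"],float))[0][:,0]
def crop(p,x0,y0,x1,y1,s,fn):
    im=p["pixels"][y0:y1,x0:x1,::-1]; cv2.imwrite(fn,cv2.resize(im,None,fx=s,fy=s,interpolation=cv2.INTER_CUBIC))
def load(n): return pickle.load(open(n,"rb"))
E
python3 - <<'E'
from h import *
s=load("a_side.pkl"); c=load("a_scene.pkl")
crop(s,240,250,400,370,5,"pics/b1.png")
crop(s,290,90,430,250,4,"pics/b2.png")
crop(c,280,140,440,260,5,"pics/b3.png")
crop(c,80,190,270,350,4,"pics/b4.png")
E
```

```text
(no output)
```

View pics/b1.png

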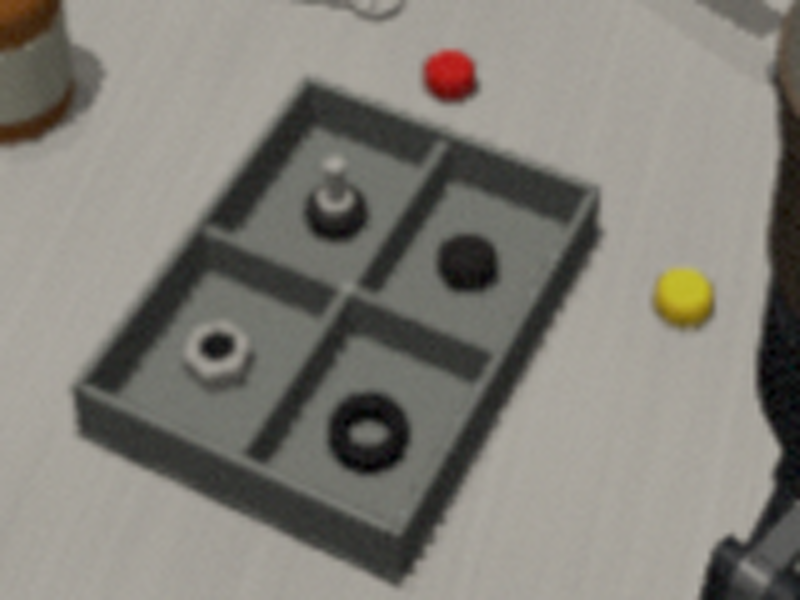

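View pics/b2.png

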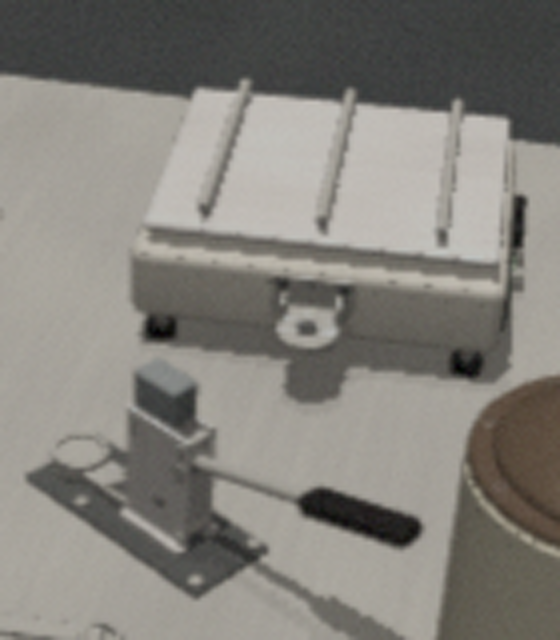

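View pics/b3.png

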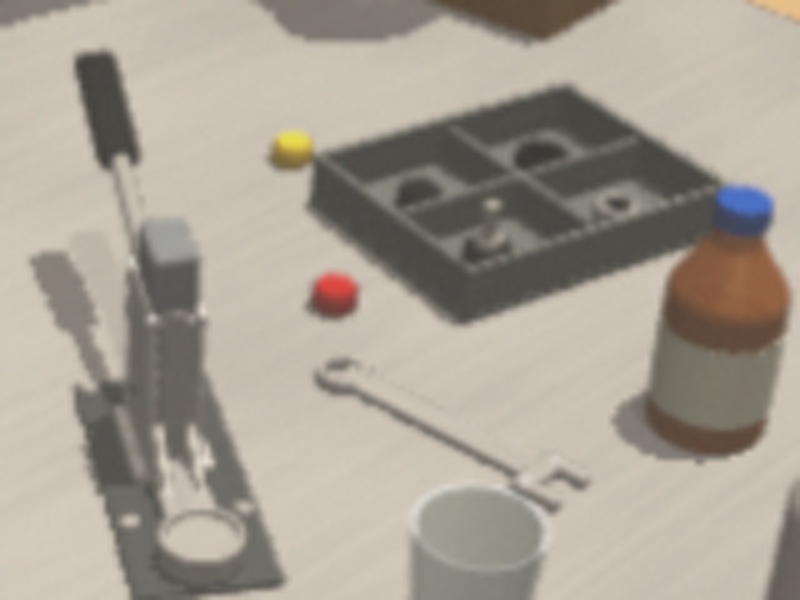

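View pics/b4.png

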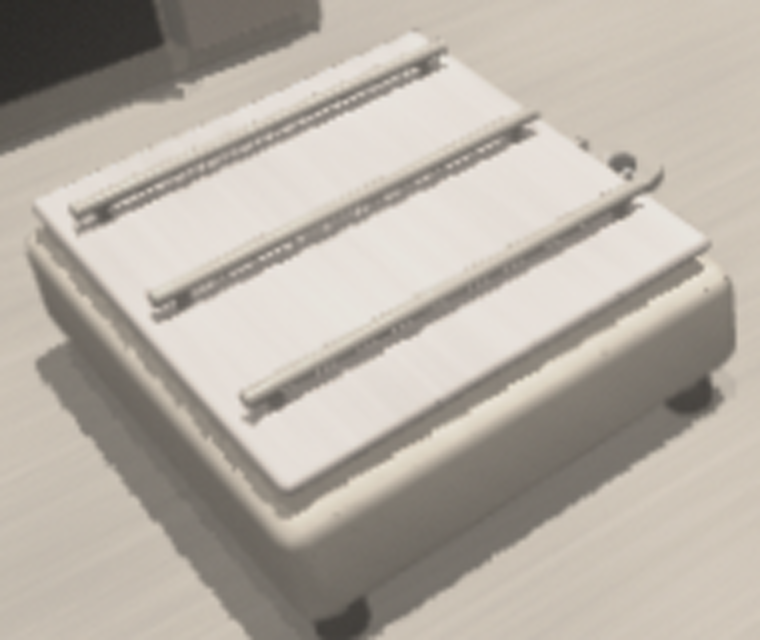

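```bash
cat > fit.py <<'E'
from h import *
from scipy.optimize import least_squares
def fit(obs,x0,verbose=True):
    # obs: list of (pic, local xyz, (u,v))
    def res(x):
        r=[]
        for p,l,uv in obs:
            l=np.array(l,float); c,s=np.cos(x[2]),np.sin(x[2])
            P=[x[0]+c*l[0]-s*l[1],x[1]+s*l[0]+c*l[1],l[2]]
            r+=list(proj(p,P)[0]-uv)
        return np.array(r)
    o=least_squares(res,x0,loss="soft_l1",x_scale=[10,10,.1])
    if verbose: print(np.round(o.x,3),"deg",np.degrees(o.x[2]).round(2)); print(res(o.x).reshape(-1,2).round(1).tolist())
    return o.x
E
python3 - <<'E'
from fit import *
s=load("a_side.pkl"); c=load("a_scene.pkl")
print("pad",onz(s,333.6,302.4,18)); print("pad scene", onz(c,280+418/5,140+190/5,20))
B2=lambda u,v:(290+u/4,90+v/4); B3=lambda u,v:(280+u/5,140+v/5); B1=lambda u,v:(240+u/5,250+v/5); B4=lambda u,v:(80+u/4,190+v/4)
j=[(s,(118,40,4),B2(27,480)),(s,(-75,40,4),B2(197,596)),(s,(-75,-40,4),B2(268,548)),
 (s,(22,13,146),B2(136,373)),(s,(22,-13,146),B2(160,360)),(s,(-22,-13,146),B2(197,379)),(s,(-22,13,146),B2(172,395)),
 (s,(95,0,24),B2(83,452)),(c,(95,0,24),B3(201,533))]
print("jack");fit(j,[530,-18,-.52])
# box: top outer corners z40
b=[B1(308,80),B1(600,188),B1(402,535),B1(77,390)]
for q in b: print(onz(s,*q,40).round(0))
# shaker
k=[B2(308,327)]
print("stud",onz(s,*k[0],68))
for q in [B2(205,213),B2(322,230),B2(441,237),B2(246,85),B2(350,93),B2(458,103)]: print(onz(s,*q,137).round(0))
for q in [B2(160,335),B2(467,372)]: print("foot",onz(s,*q,2).round(0))
for q in [B2(150,232),B2(500,262),B2(195,90),B2(508,117)]: print("plat",onz(s,*q,120).round(0))
E
```

```text
pad [461.48342497 282.42698725  18.        ]
pad scene [466.29902869 272.26798227  20.        ]
jack
[549.227 -28.577  -0.554] deg -31.73
[[-0.4, -1.0], [-0.4, 0.6], [0.8, 0.3], [-0.8, -1.1], [-0.3, -1.3], [1.1, 0.4], [0.7, 0.1], [-0.2, -0.9], [0.5, -1.6]]
[568. 207.  40.]
[406. 238.  40.]
[448. 449.  40.]
[610. 418.  40.]
stud [ 480.17763239 -231.09509966   68.        ]
[ 580. -273.  137.]
[ 481. -273.  137.]
[ 385. -288.  137.]
[ 599. -515.  137.]
[ 501. -525.  137.]
[ 401. -533.  137.]
foot [ 619. -280.    2.]
foot [ 349. -297.    2.]
plat [ 623. -258.  120.]
plat [ 335. -291.  120.]
plat [ 650. -525.  120.]
plat [ 354. -551.  120.]
```

Run:
```python
from h import *
from bench import arm
st=arm.read_state()
w=load("a_wrist.pkl")
T=R.from_quat(st["ee_rot"]); print("tool x,y,z",T.as_matrix().T.round(3).tolist())
print("tool y ang",np.degrees(np.arctan2(*T.apply([0,1,0])[[1,0]])))
print("cam in tool",T.inv().apply(w["xyz"]-st["position"]), "look in tool",(T.inv()*R.from_quat(w["rotation"])).apply([0,0,-1]))
print("pixel of grasp pt",proj(w,st["position"]+T.apply([0,0,155])),proj(w,st["position"]+T.apply([0,0,173])))
print("ctr at z=20",onz(w,320,200,20))
```

```text
tool x,y,z [[0.9, -0.437, 0.0], [-0.437, -0.9, 0.0], [0.0, -0.0, -1.0]]
tool y ang -115.883310701634
cam in tool [78.80805463 -1.57360529 31.48855832] look in tool [-3.02123095e-01 -8.15668139e-04  9.53268572e-01]
pixel of grasp pt [[326.78033091 284.46678733]] [[326.38243037 263.66916942]]
ctr at z=20 [241.49731862 583.10513777  20.        ]
```

Request:
{"name": "play_rows", "arguments": {
  "moves": [
    [[0.63,-0.94,-0.34],0.5,-0.2],
    [[0.63,-0.94,-0.34],0.5,-0.2],
    [[0.63,-0.94,-0.34],0.5,-0.2],
    [[0.63,-0.94,-0.34],0.5,-0.2],
    [[0.63,-0.94,-0.34],0.5,-0.2],
    [[0.63,-0.94,-0.34],0.5,-0.2],
    [[0.63,-0.94,-0.34],0.5,-0.2],
    [[0.63,-0.94,-0.34],0.5,-0.2],
    [[0.63,-0.94,-0.34],0.5,-0.2]
  ]
}}

```text
clock: 3.38
position: [461.6, 281.2, 303.3]
ee_rot: [0.996, -0.094, 0.0, -0.001]
contact_force: [-0.3, 0.5, 0.1]
gripper_width: 51.3
```

```bash
cat > snap.py <<'E'
import sys
from h import *
from bench import arm
def snap(tag,cams):
    st=arm.read_state(); T=R.from_quat(st["ee_rot"])
    y=T.apply([0,1,0])
    print("t",round(st["clock"],2),"pos",st["position"].round(1),"yaw_y",np.degrees(np.arctan2(y[1],y[0])).round(2),"z",T.apply([0,0,1]).round(3),"F",st["contact_force"].round(1),"w",round(st["gripper_width"],1))
    for n in cams:
        p=arm.get_image(n); pickle.dump(p,open(f"{tag}_{n}.pkl","wb")); cv2.imwrite(f"pics/{tag}_{n}.png",p["pixels"][:,:,::-1])
    return st
if __name__=="__main__": snap(sys.argv[1],sys.argv[2:])
E
python3 snap.py c wrist
```

```text
t 3.38 pos [461.6 281.2 303.3] yaw_y -100.8 z [ 0.001  0.001 -1.   ] F [-0.3  0.5  0.1] w 51.3
```

View pics/c_wrist.png

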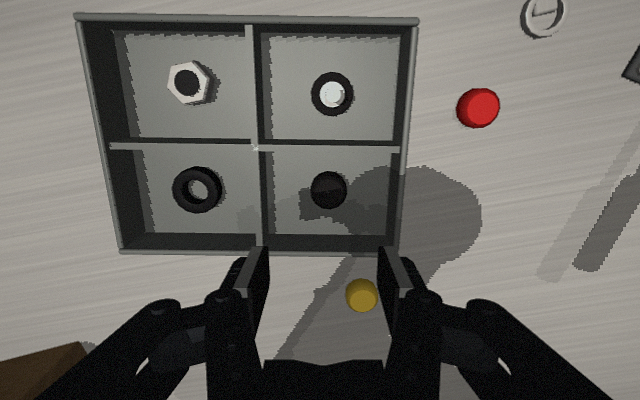

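Run:
```python
from h import *
w=load("c_wrist.pkl")
im=w["pixels"][150:250,260:420,::-1].astype(float); im=np.clip(im*2,0,255).astype(np.uint8)
cv2.imwrite("pics/c2.png",cv2.resize(im,None,fx=5,fy=5,interpolation=cv2.INTER_CUBIC))
for z in (5,14,23): print(z,onz(w,328.5,190,z).round(1))
for q in [(76,17),(418,21),(397,255),(122,252)]: print(onz(w,*q,40).round(0))
```

```text
5 [461.6 278.    5. ]
14 [464.2 277.7  14. ]
23 [466.9 277.3  23. ]
[613. 412.  40.]
[571. 201.  40.]
[410. 234.  40.]
[452. 444.  40.]
```

View pics/c2.png

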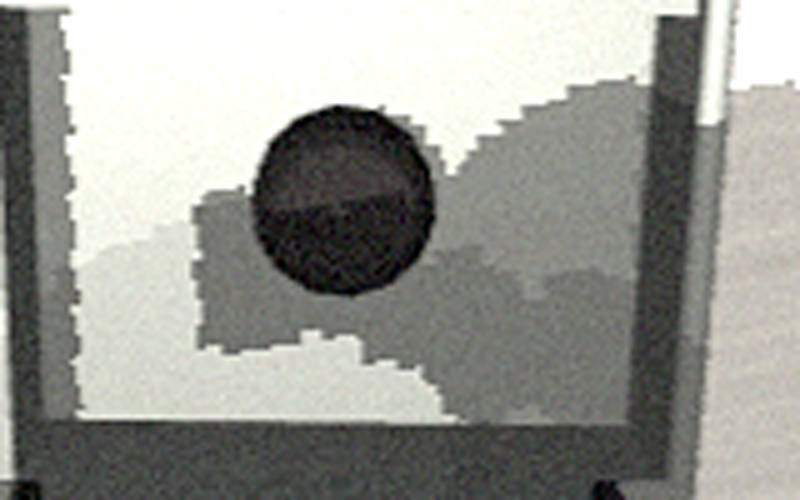

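Run:
```python
from h import *
w=load("c_wrist.pkl")
from bench import arm
st=arm.read_state();T=R.from_quat(st["ee_rot"])
for z in (173,170,167,164,160):
  print(z,[proj(w,st["position"]+T.apply([x,y,z]))[0].round(0).tolist() for x in (11,-11) for y in (-25.6,25.6)])
crop(w,200,220,440,400,3,"pics/c3.png")
```

```text
173 [[271.0, 244.0], [380.0, 244.0], [273.0, 284.0], [377.0, 284.0]]
170 [[270.0, 247.0], [381.0, 247.0], [272.0, 288.0], [378.0, 288.0]]
167 [[269.0, 250.0], [382.0, 250.0], [272.0, 291.0], [379.0, 291.0]]
164 [[268.0, 253.0], [383.0, 253.0], [271.0, 295.0], [380.0, 295.0]]
160 [[267.0, 257.0], [384.0, 257.0], [269.0, 300.0], [382.0, 300.0]]
```

View pics/c3.png

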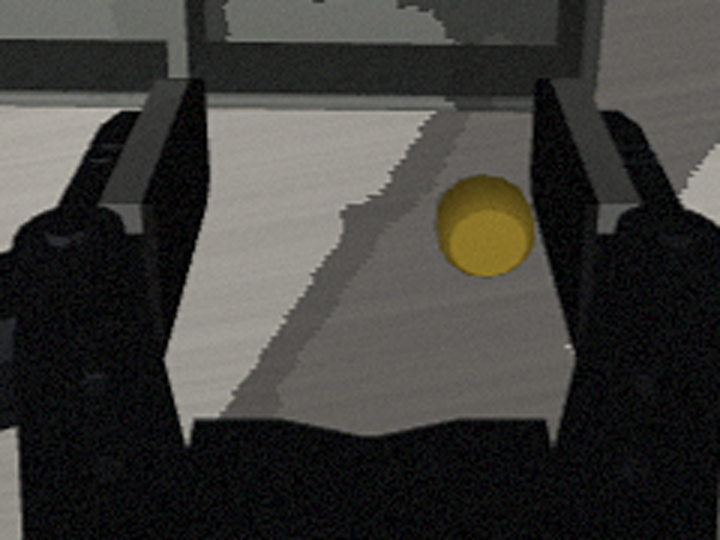

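Request:
{"name": "play_rows", "arguments": {
  "moves": [
    [[0.01,-0.014,-0.2],0,-0.2],
    [[0.01,-0.014,-0.3],0,-0.2],
    [[0.01,-0.014,-0.38],0,-0.2],
    [[0.01,-0.014,-0.395],0,-0.2],
    [[0.01,-0.014,-0.395],0,-0.2]
  ]
}}

```text
clock: 4.05
position: [464.5, 277.8, 185.2]
ee_rot: [0.996, -0.093, 0.001, -0.001]
contact_force: [0.4, -0.0, -0.1]
gripper_width: 51.4
```

```bash
python3 snap.py d wrist
```

```text
t 4.05 pos [464.5 277.8 185.2] yaw_y -100.72 z [ 0.002  0.001 -1.   ] F [ 0.4 -0.  -0.1] w 51.4
```

View pics/d_wrist.png

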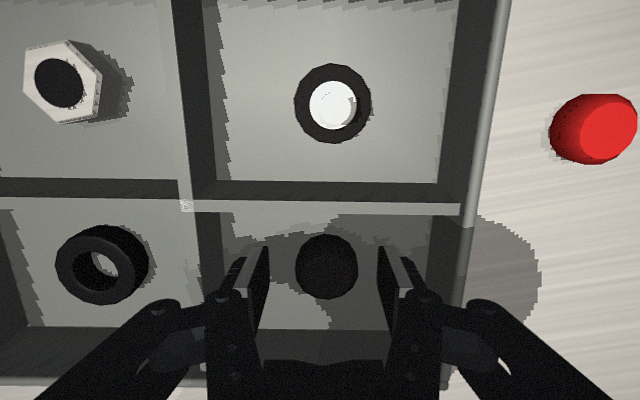

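Request:
{"name": "play_rows", "arguments": {
  "moves": [
    [[0,0,-0.007],0,-0.2],
    [[0,0,-0.007],0,1],
    [[0,0,-0.007],0,1],
    [[0,0,-0.007],0,1],
    [[0,0,-0.007],0,1],
    [[0,0,-0.007],0,1],
    [[0,0,-0.007],0,1]
  ]
}}

```text
clock: 4.97
position: [464.8, 278.0, 184.7]
ee_rot: [0.996, -0.093, 0.001, -0.002]
contact_force: [-1.4, -0.6, 4.4]
gripper_width: 26.7
```

Request:
{"name": "play_rows", "arguments": {
  "moves": [
    [[0,0,0.1],0,1],
    [[0,0,0.25],0,1],
    [[0,0,0.4],0,1],
    [[0,0,0.4],0,1]
  ]
}}

```text
clock: 5.48
position: [465.5, 278.6, 309.0]
ee_rot: [0.996, -0.093, 0.005, -0.005]
contact_force: [0.5, -0.6, -1.2]
gripper_width: 26.9
```

```bash
python3 snap.py e wrist side; python3 -c "
from h import *
crop(load('e_wrist.pkl'),220,200,430,350,3.8,'pics/e2.png')
s=load('e_side.pkl');crop(s,280,210,440,330,5,'pics/e3.png')"
```

```text
t 5.47 pos [465.5 278.6 309. ] yaw_y -100.68 z [ 0.01   0.009 -1.   ] F [ 0.5 -0.6 -1.2] w 26.9
```

View pics/e2.png

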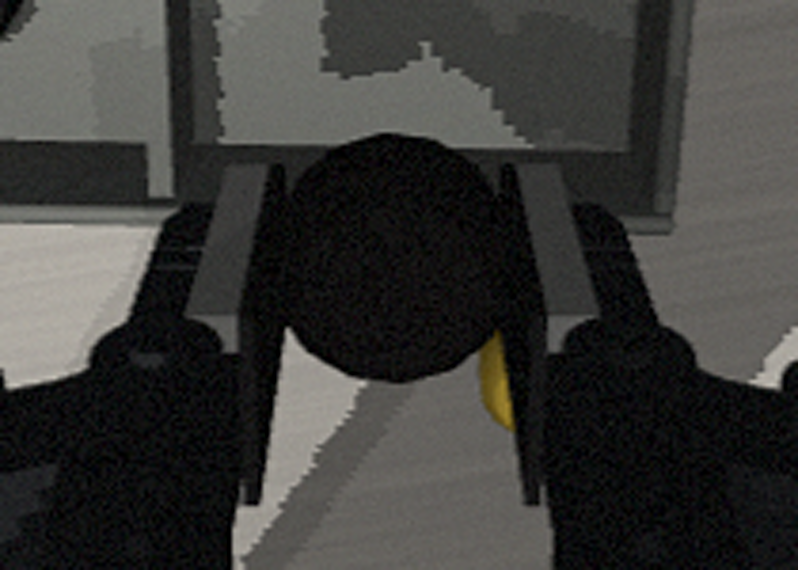

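View pics/e3.png

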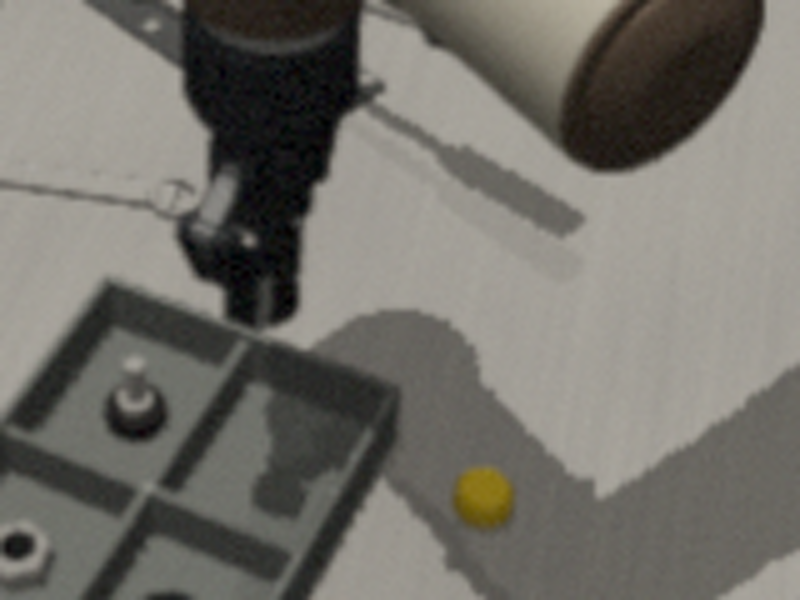

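Run:
```python
from h import *
w=load("e_wrist.pkl")
from bench import arm
st=arm.read_state();T=R.from_quat(st["ee_rot"]); print(st["position"], T.apply([0,0,1]))
def bbox(dx,dy,zb,tilt=0,tx=0):
    a=np.linspace(0,2*np.pi,73); P=[]
    for r,z in((11.5,0),(15,-3.5),(15,-14.5),(11.5,-18)):
        for t in a: P.append([r*np.cos(t),r*np.sin(t),z+9])
    P=R.from_euler("xy",[tx,tilt],degrees=True).apply(P)+[dx,dy,zb-9]
    q=proj(w,st["position"]+T.apply(P)); return q.min(0).round(1),q.max(0).round(1)
for zb in (176,179,182):
  for tl in (-15,0,15): print(zb,tl,bbox(0,0,zb,tl))
print(bbox(2,0,179))
```

```text
[464.43349054 277.60319605 304.99774088] [ 0.00325967  0.00384406 -0.9999873 ]
176 -15 (array([297.9, 236.8]), array([362.9, 305.1]))
176 0 (array([297.9, 236.3]), array([362.8, 303.8]))
176 15 (array([298. , 238.1]), array([362.7, 301.3]))
179 -15 (array([298.4, 234.3]), array([362.2, 301.2]))
179 0 (array([298.4, 233.8]), array([362.1, 300. ]))
179 15 (array([298.5, 235.5]), array([362. , 297.5]))
182 -15 (array([298.9, 232. ]), array([361.5, 297.4]))
182 0 (array([298.9, 231.3]), array([361.4, 296.4]))
182 15 (array([299. , 232.9]), array([361.3, 293.9]))
(array([298.3, 230. ]), array([362.3, 296.5]))
```

Request:
{"name": "play_rows", "arguments": {
  "moves": [
    [[0.02,-0.05,0.12],-0.1,1],
    [[0.11,-0.22,0.12],-0.25,1],
    [[0.2,-0.42,0.12],-0.45,1],
    [[0.3,-0.6,0.12],-0.6,1],
    [[0.42,-0.8,0.12],-0.7,1],
    [[0.52,-0.97,0.12],-0.7,1],
    [[0.55,-1.0,0.12],-0.7,1]
  ]
}}

```text
clock: 6.45
position: [630.2, -25.6, 338.4]
ee_rot: [0.961, -0.276, -0.0, -0.001]
contact_force: [0.4, 0.8, -0.2]
gripper_width: 26.5
```

Request:
{"name": "play_rows", "arguments": {
  "moves": [
    [[0,-0.15,-0.05],0,1],
    [[0,-0.18,-0.05],0,1],
    [[0,-0.18,-0.05],0,1],
    [[0,-0.18,-0.05],0,1]
  ]
}}

```text
clock: 6.95
position: [630.3, -78.3, 323.6]
ee_rot: [0.961, -0.275, 0.0, -0.001]
contact_force: [0.2, -0.6, -0.5]
gripper_width: 26.7
```

```bash
python3 snap.py f wrist side
```

```text
t 6.95 pos [630.3 -78.3 323.6] yaw_y -121.91 z [ 0.001  0.002 -1.   ] F [ 0.2 -0.6 -0.5] w 26.7
```

View pics/f_wrist.png

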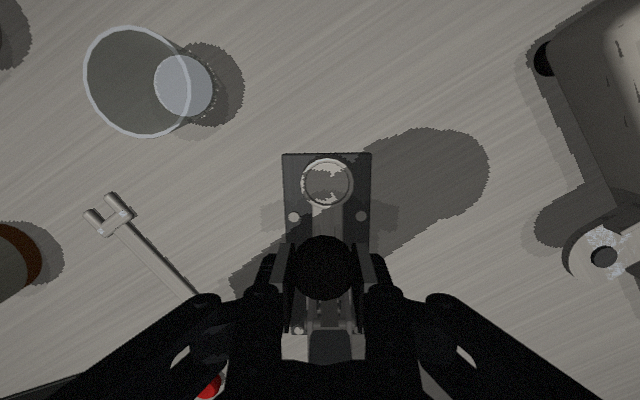

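View pics/f_side.png

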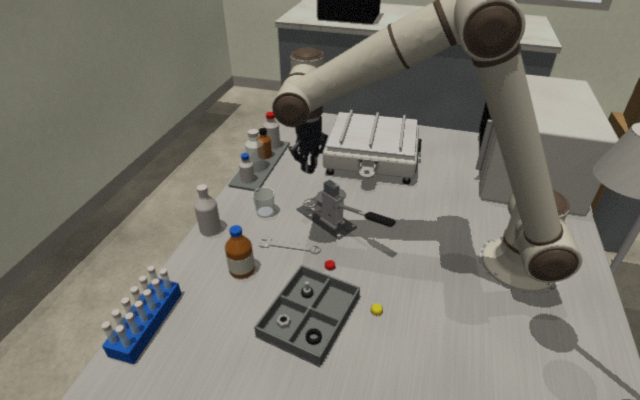

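Run:
```python
from h import *
w=load("f_wrist.pkl")
im=w["pixels"][130:240,250:400,::-1].astype(float); cv2.imwrite("pics/f2.png",cv2.resize(np.clip(im*1.6,0,255).astype(np.uint8),None,fx=5,fy=5,interpolation=cv2.INTER_CUBIC))
im=w["pixels"][10:310,480:640,::-1]; cv2.imwrite("pics/f3.png",cv2.resize(im,None,fx=2,fy=2))
print("saddle",onz(w,326.5,183,24).round(1))
a,b=onz(w,282,153.5,6),onz(w,371,153.5,6); print("front corners",a.round(1),b.round(1),(a+b)/2)
print("stud",onz(w,603,257,67).round(1),"foot",onz(w,546,60,5).round(1))
```

```text
saddle [634.6 -81.7  24. ]
front corners [673.7 -60.2   6. ] [ 632.5 -126.3    6. ] [653.09953595 -93.26923791   6.        ]
stud [ 484.6 -235.    67. ] foot [ 624.  -283.3    5. ]
```

View pics/f2.png

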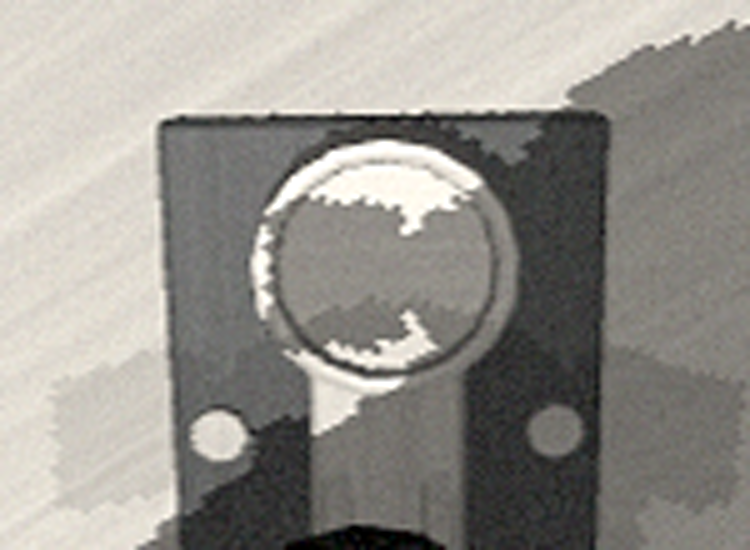

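View pics/f3.png

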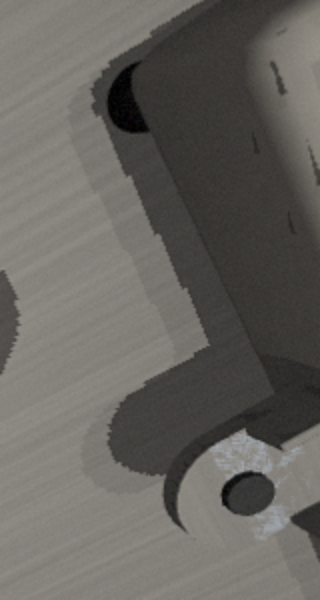

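Run:
```python
from h import *
w=load("f_wrist.pkl")
from bench import arm
st=arm.read_state();T=R.from_quat(st["ee_rot"]); print(st["position"].round(1))
for z in (161,170,179): print(z,proj(w,st["position"]+T.apply([0,0,z])).round(1))
print("saddle",onz(w,327,183.2,24).round(1), "dir right",(onz(w,337,183.2,24)-onz(w,327,183.2,24)).round(2))
crop(w,240,220,410,350,4.5,"pics/f4.png")
a=np.radians(-31.92); print("saddle from front edge",np.array([653.1,-93.27])-23*np.array([np.cos(a),np.sin(a)]))
```

```text
[630.3 -78.2 323.9]
161 [[326.7 276.8]]
170 [[326.5 266.6]]
179 [[326.4 257.5]]
saddle [634.2 -81.9  24. ] dir right [-4.46 -7.16  0.  ]
saddle from front edge [633.57789495 -81.10910306]
```

View pics/f4.png

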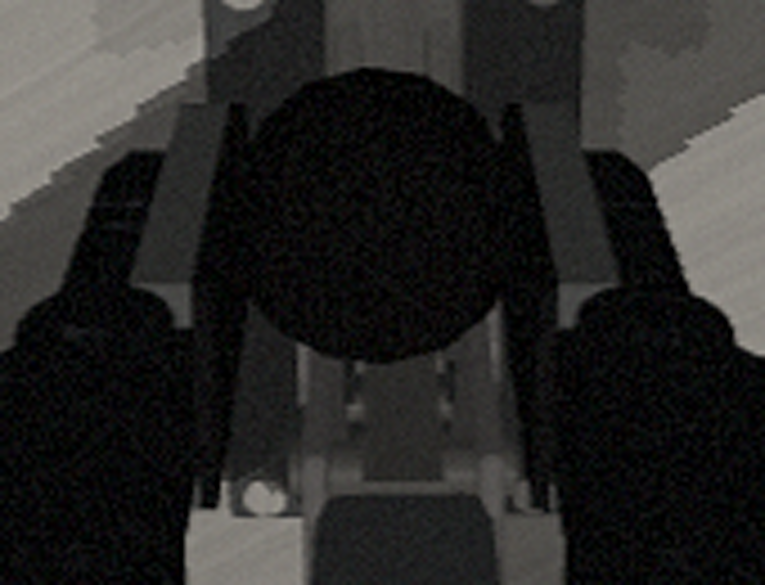

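Request:
{"name": "play_rows", "arguments": {
  "moves": [
    [[0.01,-0.0145,-0.1],0,1],
    [[0.01,-0.0145,-0.2],0,1],
    [[0.01,-0.0145,-0.29],0,1],
    [[0.01,-0.0145,-0.29],0,1],
    [[0.01,-0.0145,-0.29],0,1]
  ]
}}

```text
clock: 7.68
position: [633.9, -82.0, 238.3]
ee_rot: [0.962, -0.274, 0.001, -0.001]
contact_force: [0.1, -0.5, -0.2]
gripper_width: 26.8
```

```bash
python3 snap.py g wrist side; python3 -c "
from h import *
w=load('g_wrist.pkl')
im=w['pixels'][160:320,220:430,::-1].astype(float); cv2.imwrite('pics/g2.png',cv2.resize(np.clip(im*2.5,0,255).astype(np.uint8),None,fx=3.8,fy=3.8,interpolation=cv2.INTER_CUBIC))
crop(load('g_side.pkl'),280,150,400,250,6,'pics/g3.png')"
```

```text
t 7.67 pos [633.9 -82.  238.3] yaw_y -121.82 z [ 0.003  0.002 -1.   ] F [ 0.1 -0.5 -0.2] w 26.8
```

View pics/g2.png

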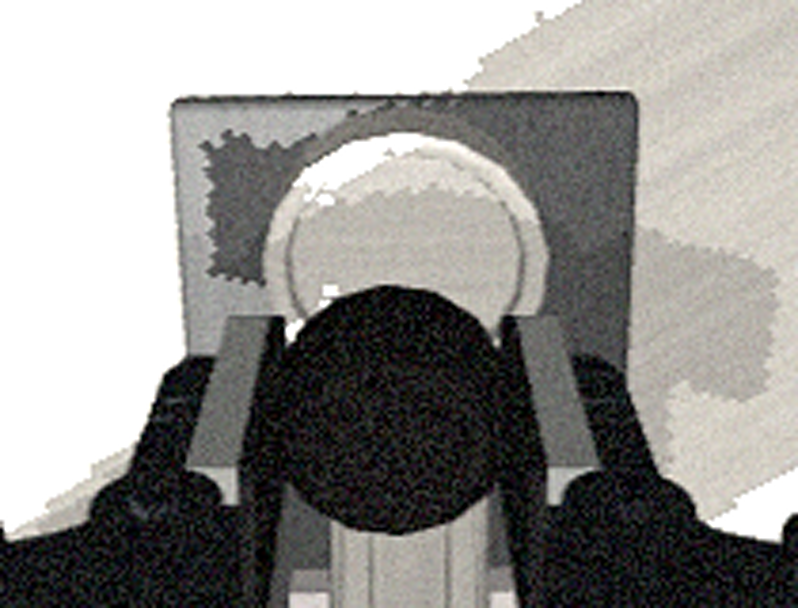

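View pics/g3.png

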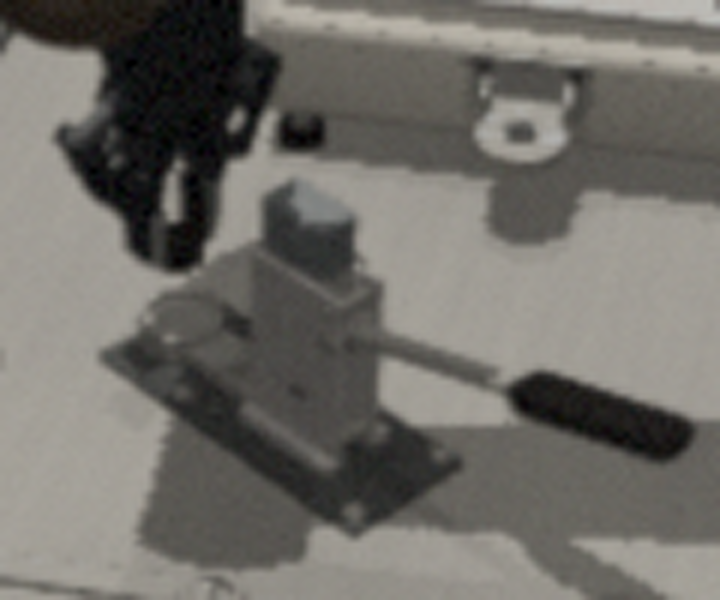

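Run:
```python
from h import *
w=load("g_wrist.pkl")
from bench import arm
st=arm.read_state();T=R.from_quat(st["ee_rot"]); print(st["position"].round(1))
f=onz(w,327.1,194.7,24); a=np.radians(-31.9); u=np.array([np.cos(a),np.sin(a)])
print("cup ctr",f[:2]-23*u, "fwd diff",(f[:2]-23*u-st["position"][:2])@u,"lat diff left",(f[:2]-st["position"][:2])@[-u[1],u[0]])
e=onz(w,220+405/3.8,160+94/3.8,3); print("front edge fwd of tcp",(e[:2]-st["position"][:2])@u)
print(proj(w,st["position"]+T.apply([0,0,170])))
```

```text
[633.9 -82.3 238.7]
cup ctr [633.2992946  -81.53462724] fwd diff -0.8676212556219105 lat diff left 0.3055662466066535
front edge fwd of tcp 22.347818312574518
[[326.86599715 266.54408346]]
```

Request:
{"name": "play_rows", "arguments": {
  "moves": [
    [[-0.004,-0.003,-0.06],0,1],
    [[-0.004,-0.003,-0.1],0,1],
    [[-0.004,-0.003,-0.12],0,1],
    [[-0.004,-0.003,-0.128],0,1],
    [[-0.004,-0.003,-0.128],0,1]
  ]
}}

```text
clock: 8.4
position: [632.8, -83.2, 200.3]
ee_rot: [0.962, -0.274, 0.002, -0.002]
contact_force: [-1.2, 0.3, 0.6]
gripper_width: 26.4
```

```bash
python3 snap.py i wrist side; python3 -c "
from h import *
w=load('i_wrist.pkl')
im=w['pixels'][160:320,220:430,::-1].astype(float); cv2.imwrite('pics/i2.png',cv2.resize(np.clip(im*2.5,0,255).astype(np.uint8),None,fx=3.8,fy=3.8,interpolation=cv2.INTER_CUBIC))
crop(load('i_side.pkl'),280,150,400,250,6,'pics/i3.png')"
```

```text
t 8.4 pos [632.8 -83.2 200.3] yaw_y -121.85 z [ 0.005  0.002 -1.   ] F [-1.2  0.3  0.6] w 26.4
```

View pics/i2.png

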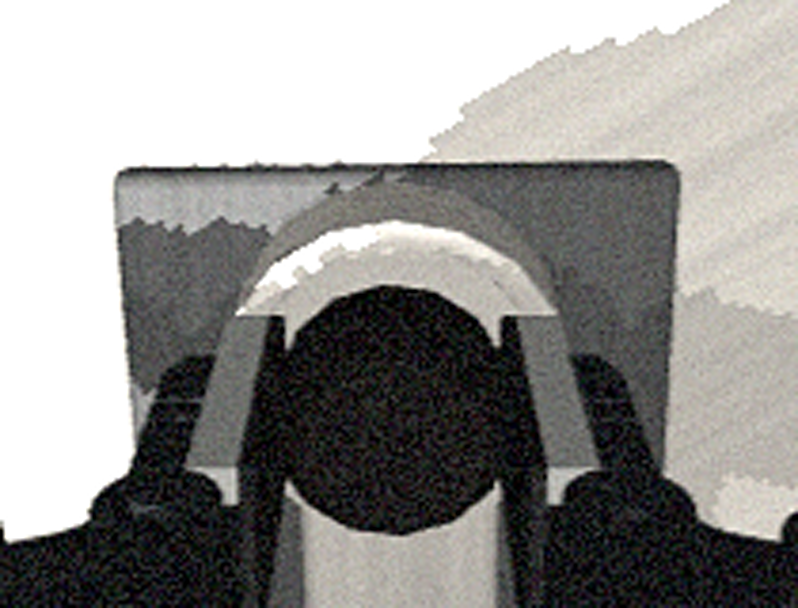

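View pics/i3.png

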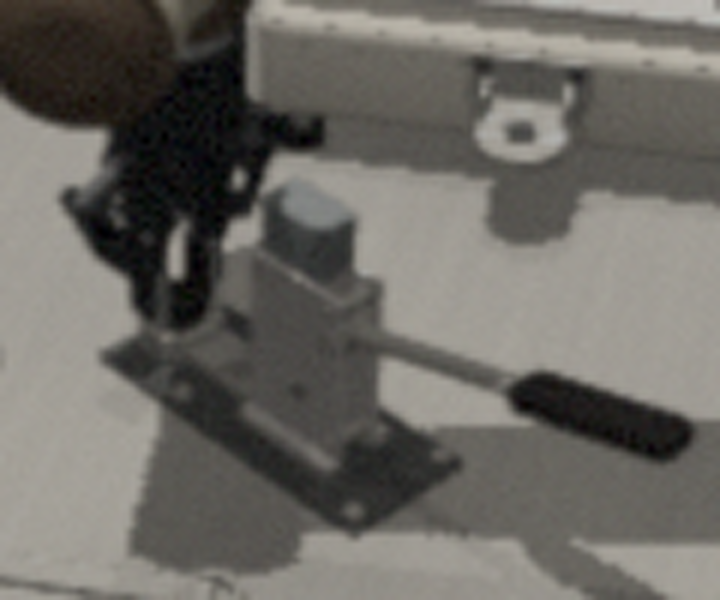

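Run:
```python
from h import *
w=load("i_wrist.pkl")
from bench import arm
st=arm.read_state();T=R.from_quat(st["ee_rot"]); print(st["position"].round(1), T.apply([0,0,1]).round(4))
a=np.radians(-31.9); u=np.array([np.cos(a),np.sin(a)])
f=onz(w,324.7,160+222/3.8,24); print("cup ctr fwd of tcp",(f[:2]-st["position"][:2])@u-23)
e=onz(w,324.7,160+166/3.8,4); print("edge -> cup ctr fwd",(e[:2]-st["position"][:2])@u-23)
def bb(zb,dx):
    t=np.linspace(0,2*np.pi,73);P=[[r*np.cos(k)+dx,r*np.sin(k),zb+z] for r,z in((11.5,0),(15,-3.5),(15,-14.5),(11.5,-18)) for k in t]
    q=proj(w,st["position"]+T.apply(P)); return q.min(0).round(1),q.max(0).round(1)
print(bb(179,0),bb(180,0),bb(178,0),bb(179,-1)); print("obs v",160+285/3.8,160+535/3.8)
```

```text
[632.9 -83.1 200.6] [ 0.0053  0.0021 -1.    ]
cup ctr fwd of tcp -0.6075962354834914
edge -> cup ctr fwd -0.024078651841946908
(array([293.8, 232.7]), array([359.5, 300.9])) (array([294. , 231.8]), array([359.3, 299.6])) (array([293.6, 233.5]), array([359.7, 302.2])) (array([293.8, 234.6]), array([359.4, 302.7]))
obs v 235.0 300.7894736842105
```

Request:
{"name": "play_rows", "arguments": {
  "moves": [
    [[0,0,-0.005],0,1],
    [[0,0,-0.005],0,1],
    [[0,0,-0.005],0,0.2],
    [[0,0,-0.005],0,-0.2],
    [[0,0,-0.005],0,-0.2],
    [[0,0,0.05],0,-0.2],
    [[0,0,0.15],0,-0.2],
    [[0,0,0.3],0,-0.2],
    [[0,0,0.4],0,-0.2],
    [[0,0,0.4],0,-0.2],
    [[0,0,0.4],0,-0.2]
  ]
}}

```text
clock: 9.88
position: [632.4, -83.2, 320.8]
ee_rot: [0.962, -0.275, 0.002, -0.002]
contact_force: [0.4, -0.0, -0.3]
gripper_width: 51.2
```

```bash
python3 snap.py k wrist side scene; python3 -c "
from h import *
w=load('k_wrist.pkl')
im=w['pixels'][130:290,220:430,::-1].astype(float); cv2.imwrite('pics/k2.png',cv2.resize(np.clip(im*2.,0,255).astype(np.uint8),None,fx=3.8,fy=3.8,interpolation=cv2.INTER_CUBIC))
crop(load('k_scene.pkl'),280,160,360,270,6,'pics/k3.png')"
```

```text
t 9.88 pos [632.4 -83.2 320.8] yaw_y -121.87 z [ 0.005  0.002 -1.   ] F [ 0.4 -0.  -0.3] w 51.2
```

View pics/k2.png

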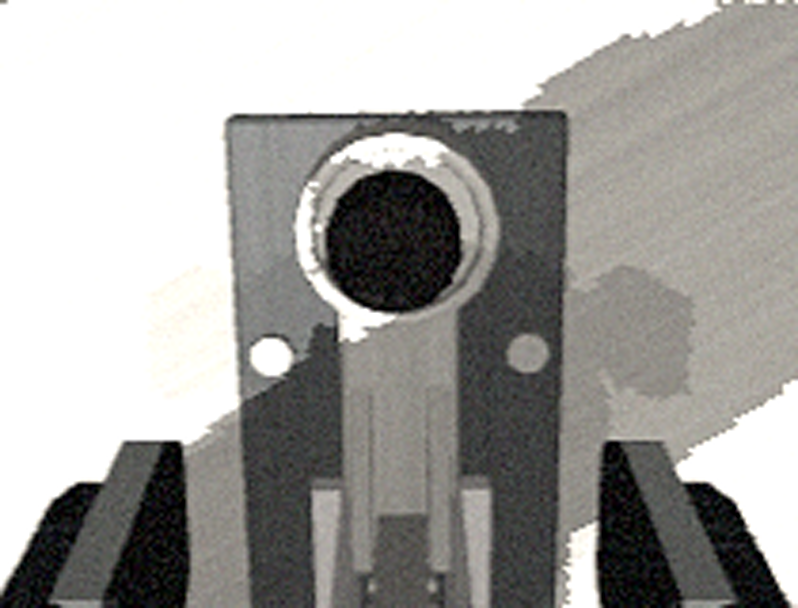

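View pics/k3.png

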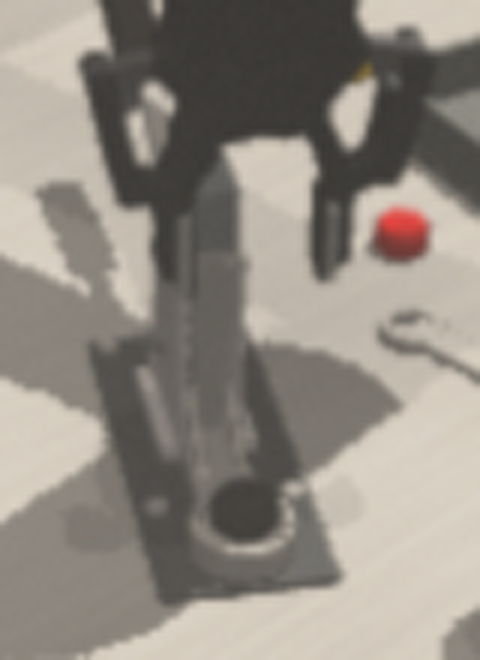

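View pics/k_wrist.png

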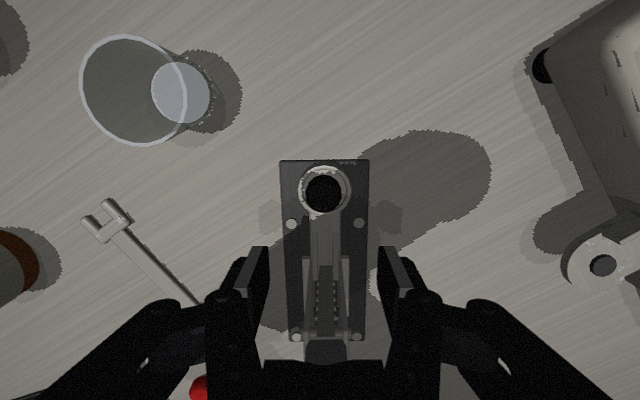

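Request:
{"name": "play_rows", "arguments": {
  "moves": [
    [[-0.05,0.03,0.06],0,-0.2],
    [[-0.18,0.11,0.08],0,-0.2],
    [[-0.267,0.167,0.08],0,-0.2],
    [[-0.267,0.167,0.08],0,-0.2],
    [[-0.267,0.167,0.08],0,-0.2]
  ]
}}

```text
clock: 10.65
position: [552.9, -33.1, 343.1]
ee_rot: [0.962, -0.274, 0.001, -0.001]
contact_force: [0.3, 0.2, 0.5]
gripper_width: 51.3
```

```bash
python3 snap.py l wrist
python3 - <<'E'
from h import *
w=load("k_wrist.pkl"); t=np.linspace(0,2*np.pi,73)
P=[[632.8+r*np.cos(k),-82.8+r*np.sin(k),20+z] for r,z in((11.5,0),(15,3.5),(15,14.5),(11.5,18)) for k in t]
q=proj(w,P);print("pad pred",q.min(0),q.max(0),"obs",[220+325/3.8,174.2],[220+462/3.8,212.4])
P=[[632.8+23*np.cos(k),-82.8+23*np.sin(k),24] for k in t]
q=proj(w,P);print("cup pred",q.min(0),q.max(0),"obs",[220+297/3.8,164.7],[220+498/3.8])
E
```

```text
t 10.65 pos [552.9 -33.1 343.1] yaw_y -121.84 z [ 0.003  0.002 -1.   ] F [0.3 0.2 0.5] w 51.3
pad pred [307.79685884 173.68500715] [344.79543248 212.26230902] obs [305.5263157894737, 174.2] [341.57894736842104, 212.4]
cup pred [298.8988849  164.32185431] [353.59707005 216.78005021] obs [298.1578947368421, 164.7] [351.0526315789474]
```

View pics/l_wrist.png

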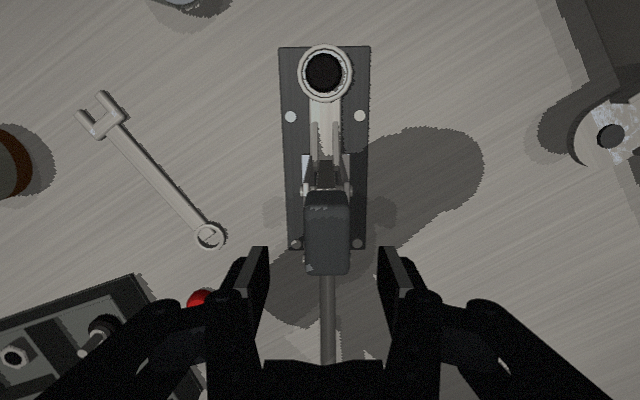

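Run:
```python
from h import *
w=load("l_wrist.pkl")
from bench import arm
st=arm.read_state();T=R.from_quat(st["ee_rot"]); print(st["position"].round(1))
a=np.radians(-31.9); u=np.array([np.cos(a),np.sin(a)]); n=np.array([-u[1],u[0]])
for q,z in [((326.5,205),146),((326.5,275),146),((304,240),146),((349,240),146),((325,46.5),4)]:
  f=onz(w,*q,z)[:2]-st["position"][:2]; print(q,"fwd",f@u,"left",f@n)
im=w["pixels"][170:290,260:400,::-1].astype(float); cv2.imwrite("pics/l2.png",cv2.resize(np.clip(im*2,0,255).astype(np.uint8),None,fx=5,fy=5,interpolation=cv2.INTER_CUBIC))
# lug
print("stud",onz(w,611,136,67))
```

```text
[553.1 -33.2 343. ]
(326.5, 205) fwd 21.373862859321967 left 0.5026237759905772
(326.5, 275) fwd -20.873048329327304 left 0.3314698248144201
(304, 240) fwd 0.9581420638425345 left 12.820220971565035
(349, 240) fwd 1.0160143162913697 left -11.973744824359482
(325, 46.5) fwd 116.08141948733856 left 1.1582681113993827
stud [ 483.74443292 -235.68989285   67.        ]
```

View pics/l2.png

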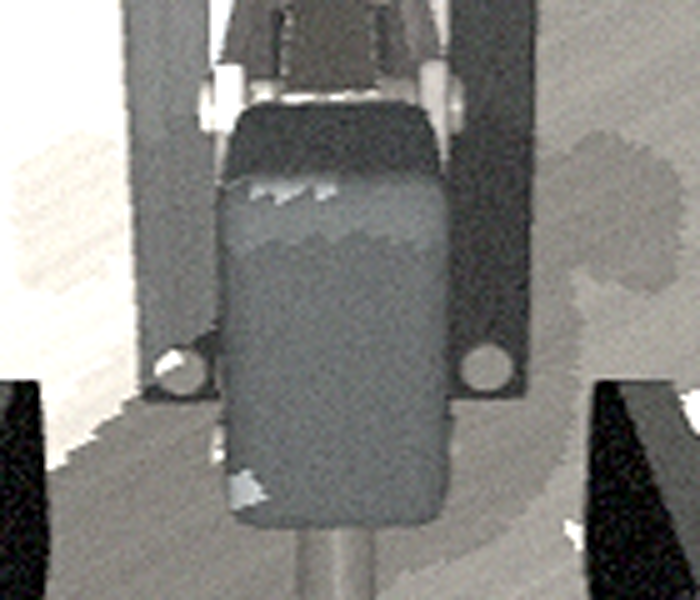

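Request:
{"name": "play_rows", "arguments": {
  "moves": [
    [[0.004,-0.006,-0.08],0,-0.2],
    [[0.004,-0.006,-0.15],0,-0.2],
    [[0.004,-0.006,-0.177],0,-0.2],
    [[0.004,-0.006,-0.177],0,-0.2],
    [[0.004,-0.006,-0.177],0,1],
    [[0.004,-0.006,-0.177],0,1],
    [[0.004,-0.006,-0.177],0,1],
    [[0.004,-0.006,-0.177],0,1],
    [[0.004,-0.006,-0.177],0,1]
  ]
}}

```text
clock: 11.82
position: [554.4, -35.3, 290.9]
ee_rot: [0.962, -0.274, 0.002, -0.001]
contact_force: [-2.3, -3.7, 5.7]
gripper_width: 24.7
```

```bash
python3 snap.py m wrist side
```

```text
t 11.82 pos [554.4 -35.3 290.9] yaw_y -121.85 z [ 0.004  0.001 -1.   ] F [-2.3 -3.7  5.7] w 24.7
```

View pics/m_wrist.png

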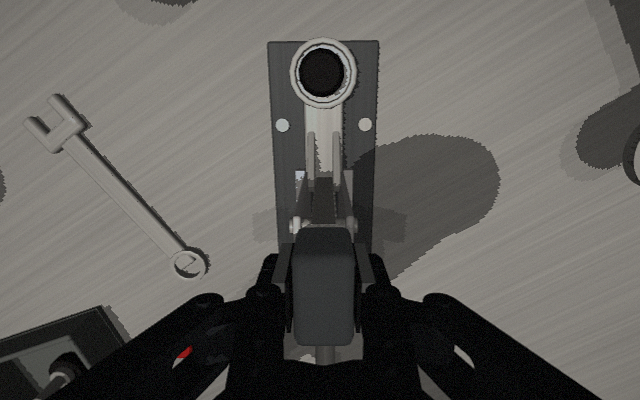

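Run:
```python
from h import *
c=load("a_scene.pkl"); s=load("a_side.pkl")
B2=lambda u,v:(290+u/4,90+v/4);B4=lambda u,v:(80+u/4,190+v/4)
ang=lambda a,b: np.degrees(np.arctan2((b-a)[1],(b-a)[0]))
for A,B in [((78,210),(440,45)),((155,297),(535,118)),((248,397),(660,175))]:
  a,b=onz(c,*B4(*A),140),onz(c,*B4(*B),140); print("bar scene",a.round(),b.round(),ang(a,b)-90)
a,b=onz(c,*B4(35,208),122),onz(c,*B4(288,490),122);print("plat far edge",a.round(),b.round(),ang(a,b))
a,b=onz(c,*B4(288,490),122),onz(c,*B4(710,245),122);print("plat side edge",a.round(),b.round(),ang(a,b)-90)
a,b=onz(s,*B2(148,234),120),onz(s,*B2(500,262),120);print("plat front edge side cam",ang(b,a))
a,b=onz(s,*B2(150,310),30),onz(s,*B2(485,348),30);print("case bottom edge side cam",ang(b,a),a,b)
```

```text
bar scene [ 410. -539.  140.] [ 394. -306.  140.] 4.105144392142236
bar scene [ 508. -534.  140.] [ 500. -303.  140.] 2.018570408382118
bar scene [ 607. -527.  140.] [ 593. -279.  140.] 3.3111580532887643
plat far edge [ 366. -554.  122.] [ 656. -533.  122.] 4.026539024409473
plat side edge [ 656. -533.  122.] [ 642. -282.  122.] 3.3245339324007546
plat front edge side cam 7.063740158123876
case bottom edge side cam 4.122215453218459 [ 627.25439488 -275.69936485   30.        ] [ 336.79953844 -296.63262852   30.        ]
```

Request:
{"name": "play_rows", "arguments": {
  "moves": [
    [[0,0,0.03],0,1],
    [[0,0,0.08],0,1],
    [[-0.02,-0.02,0.1],-0.1,1],
    [[-0.05,-0.03,0.1],-0.25,1],
    [[-0.09,-0.05,0.1],-0.42,1],
    [[-0.13,-0.08,0.1],-0.6,1],
    [[-0.17,-0.1,0.1],-0.77,1],
    [[-0.21,-0.12,0.1],-0.9,1],
    [[-0.24,-0.14,0.1],-1,1],
    [[-0.25,-0.15,0.1],-1,1]
  ]
}}

```text
clock: 13.18
position: [478.6, -80.3, 320.6]
ee_rot: [0.858, -0.514, 0.001, -0.0]
contact_force: [0.6, -0.2, -8.8]
gripper_width: 25.0
```

Request:
{"name": "play_rows", "arguments": {
  "moves": [
    [[0,0,0],-0.1,1],
    [[-0.01,0,0],-0.3,1],
    [[-0.01,0,0],-0.5,1],
    [[-0.02,-0.005,0],-0.7,1],
    [[-0.02,-0.005,0],-0.8,1],
    [[-0.02,-0.005,0],-0.8,1],
    [[-0.02,-0.005,0],-0.8,1]
  ]
}}

```text
clock: 14.05
position: [472.8, -81.7, 320.7]
ee_rot: [0.733, -0.681, 0.001, -0.0]
contact_force: [-0.8, -0.1, -10.0]
gripper_width: 24.8
```

```bash
python3 snap.py n wrist side
```

```text
t 14.05 pos [472.8 -81.7 320.7] yaw_y -175.78 z [ 0.002 -0.001 -1.   ] F [ -0.8  -0.1 -10. ] w 24.8
```

View pics/n_wrist.png

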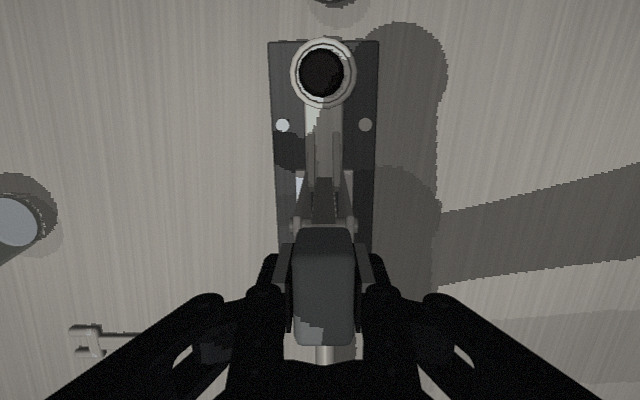

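View pics/n_side.png

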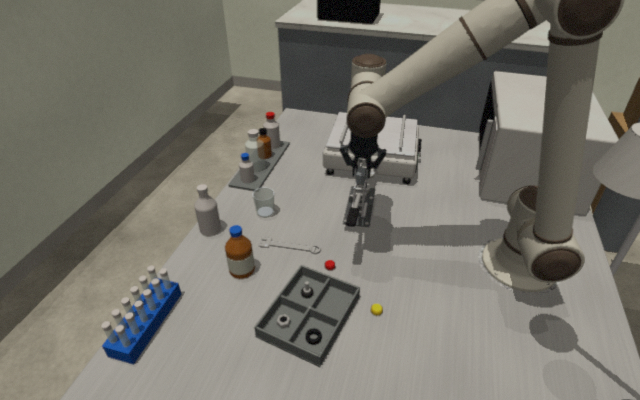

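Request:
{"name": "play_rows", "arguments": {
  "moves": [
    [[0,0,-0.05],0,1],
    [[0,-0.01,-0.073],0,1],
    [[0.004,-0.06,-0.073],0,1],
    [[0.008,-0.11,-0.073],0,1],
    [[0.008,-0.11,-0.073],0,1],
    [[0.008,-0.11,-0.073],0,1]
  ]
}}

```text
clock: 14.9
position: [475.1, -115.2, 299.0]
ee_rot: [0.732, -0.681, 0.001, -0.001]
contact_force: [-0.5, 0.5, -8.6]
gripper_width: 25.2
```

```bash
python3 snap.py o wrist side; python3 -c "
from h import *
w=load('o_wrist.pkl')
im=w['pixels'][0:150,220:430,::-1].astype(float); cv2.imwrite('pics/o2.png',cv2.resize(np.clip(im*1.5,0,255).astype(np.uint8),None,fx=3.8,fy=3.8,interpolation=cv2.INTER_CUBIC))
crop(load('o_side.pkl'),300,110,440,260,4,'pics/o3.png')"
```

```text
t 14.9 pos [ 475.1 -115.2  299. ] yaw_y -175.86 z [ 0.003 -0.001 -1.   ] F [-0.5  0.5 -8.6] w 25.2
```

View pics/o2.png

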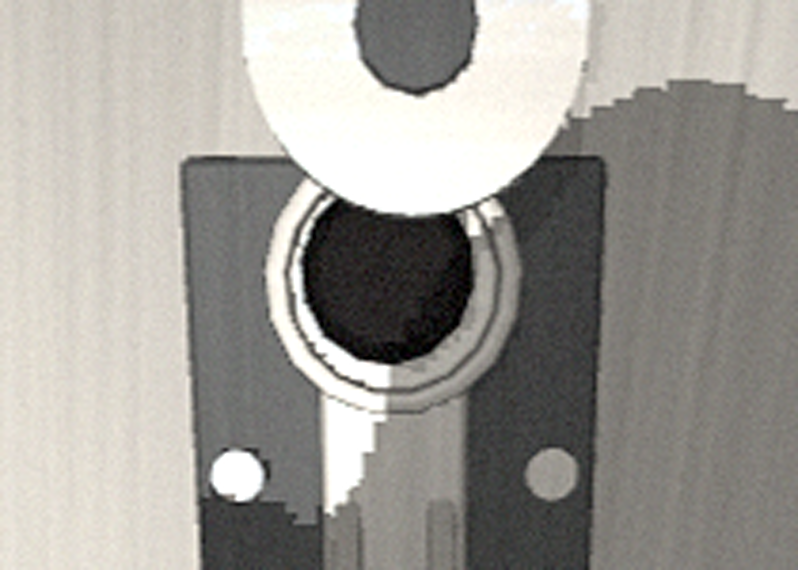

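View pics/o3.png

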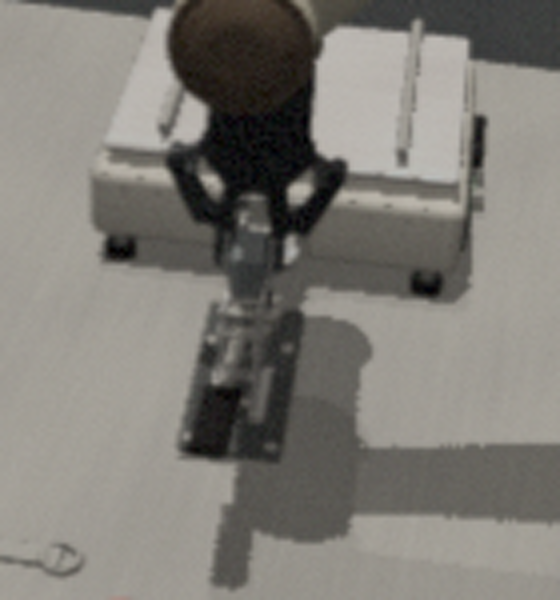

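Run:
```python
from h import *
w=load("o_wrist.pkl")
from bench import arm
st=arm.read_state();T=R.from_quat(st["ee_rot"]); print(st["position"].round(1))
a=np.radians(-85.86); u=np.array([np.cos(a),np.sin(a)]); n=np.array([-u[1],u[0]])
X=lambda U,V:(220+U/3.8,V/3.8)
def rel(U,V,z,name):
  f=onz(w,*X(U,V),z)[:2]-st["position"][:2]; print(name,"fwd %.1f left %.1f"%(f@u,f@n)); return f
lift=8.1
rel(416.5,214,64,"lug tip (+25 => lift pt)")
rel(243,40,64,"lug L");rel(590,40,64,"lug R")
for z in (66,70): rel(416.5,95,z,"stud near edge(+9)"); rel(355,30,z,"stud L"); rel(478,30,z,"stud R")
rel(394,412,24+lift,"cup back rim(+23)"); rel(266,280,24+lift,"cup L"); rel(522,280,24+lift,"cup R")
rel(184,160,3+lift,"plate FL"); rel(604,158,3+lift,"plate FR (-23)")
rel(388,363,34.5+lift,"pad back(+15)"); rel(303,270,34+lift,"pad L"); rel(472,270,34+lift,"pad R")
# tool axis lateral bias
print(proj(w,st["position"]+T.apply([0,0,150])))
```

```text
[ 475.1 -114.8  298.9]
lug tip (+25 => lift pt) fwd 96.7 left -1.2
lug L fwd 120.0 left 24.1
lug R fwd 120.0 left -26.1
stud near edge(+9) fwd 112.5 left -1.0
stud L fwd 120.8 left 7.8
stud R fwd 120.8 left -9.8
stud near edge(+9) fwd 111.8 left -1.0
stud L fwd 120.0 left 7.7
stud R fwd 120.0 left -9.5
cup back rim(+23) fwd 66.5 left 2.2
cup L fwd 89.1 left 24.8
cup R fwd 89.1 left -20.4
plate FL fwd 111.2 left 41.5
plate FR (-23) fwd 111.5 left -37.0
pad back(+15) fwd 75.2 left 3.2
pad L fwd 90.1 left 17.6
pad R fwd 90.1 left -10.9
[[328.12282774 287.30412423]]
```

Request:
{"name": "play_rows", "arguments": {
  "moves": [
    [[-0.008,-0.02,0],0,1],
    [[-0.006,-0.05,0],0,1],
    [[-0.004,-0.08,0],0,1],
    [[-0.003,-0.1,0],0,1],
    [[-0.003,-0.107,0],0,1],
    [[-0.003,-0.107,0],0,1]
  ]
}}

```text
clock: 15.75
position: [474.1, -147.1, 298.8]
ee_rot: [0.732, -0.681, 0.001, -0.0]
contact_force: [-0.0, 0.0, -9.2]
gripper_width: 24.9
```

```bash
python3 snap.py q wrist; python3 -c "
from h import *
w=load('q_wrist.pkl')
im=w['pixels'][0:150,220:430,::-1].astype(float); cv2.imwrite('pics/q2.png',cv2.resize(np.clip(im*1.5,0,255).astype(np.uint8),None,fx=3.8,fy=3.8,interpolation=cv2.INTER_CUBIC))"
```

```text
t 15.75 pos [ 474.1 -147.1  298.8] yaw_y -175.84 z [ 0.002 -0.001 -1.   ] F [-0.   0.  -9.2] w 24.9
```

View pics/q2.png

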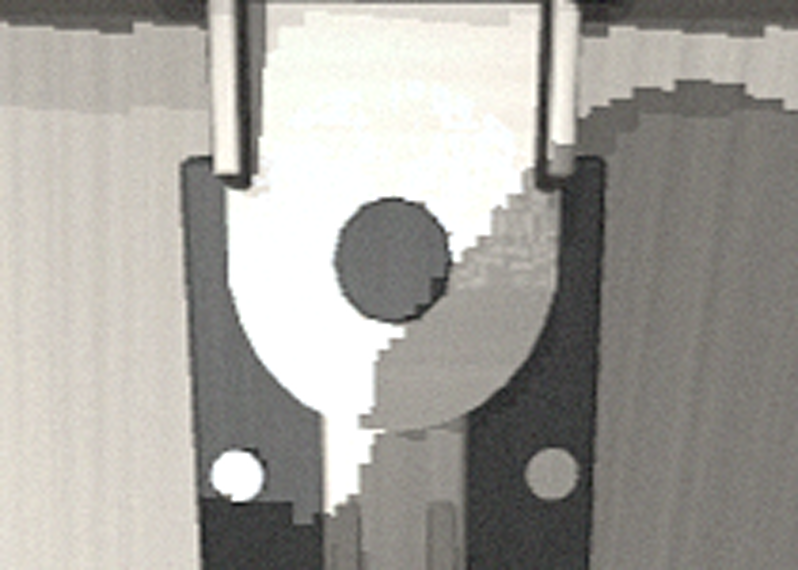

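Run:
```python
from h import *
w=load("q_wrist.pkl")
from bench import arm
st=arm.read_state(); print(st["position"].round(1))
a=np.radians(-85.84); u=np.array([np.cos(a),np.sin(a)]); n=np.array([-u[1],u[0]])
X=lambda U,V:(220+U/3.8,V/3.8)
def rel(U,V,z,name):
  f=onz(w,*X(U,V),z)[:2]-st["position"][:2]; print(name,"fwd %.1f left %.1f"%(f@u,f@n))
lift=8
rel(393,430,64,"lug tip -25"); rel(393,430,56,"lug tip bottom"); rel(227,270,64,"lug L");rel(559,270,64,"lug R")
for z in (66,70): rel(392.5,259,z,"stud c")
rel(184,160,3+lift,"plate FL"); rel(604,158,3+lift,"plate FR (-23)")
# lug side edge direction
A=onz(w,*X(215,60),64);B=onz(w,*X(213,170),64);print("lug clip edge dir",np.degrees(np.arctan2(*(A-B)[[1,0]])))
```

```text
[ 474.1 -146.9  298.8]
lug tip -25 fwd 65.0 left 2.3
lug tip bottom fwd 64.5 left 2.3
lug L fwd 88.6 left 27.6
lug R fwd 88.6 left -22.9
stud c fwd 90.0 left 2.4
stud c fwd 89.7 left 2.4
plate FL fwd 110.9 left 41.5
plate FR (-23) fwd 111.2 left -37.1
lug clip edge dir -89.47106436389674
```

Request:
{"name": "play_rows", "arguments": {
  "moves": [
    [[0,-0.001,-0.01],0,1],
    [[0,-0.001,-0.02],0,1],
    [[0,-0.001,-0.026],0,1],
    [[0,-0.001,-0.027],0,1],
    [[0,-0.001,-0.027],0,1]
  ]
}}

```text
clock: 16.42
position: [474.1, -147.2, 291.0]
ee_rot: [0.732, -0.681, 0.001, -0.0]
contact_force: [-1.5, 1.3, -5.8]
gripper_width: 25.1
```

Request:
{"name": "play_rows", "arguments": {
  "moves": [
    [[0,0,-0.003],0,1],
    [[0,0,-0.004],0,1],
    [[0,0,-0.004],0,1]
  ]
}}

```text
clock: 16.8
position: [474.0, -147.1, 290.9]
ee_rot: [0.733, -0.681, 0.001, -0.0]
contact_force: [-3.5, 2.4, 3.4]
gripper_width: 24.9
```

Request:
{"name": "play_rows", "arguments": {
  "moves": [
    [[0,0,0],0,0.4],
    [[0,0,0],0,0],
    [[0,0,0],0,-0.2],
    [[0,0,0.02],0,-0.2],
    [[0,0,0.1],0,-0.2],
    [[0,0,0.2],0,-0.2],
    [[0,0,0.25],0,-0.2],
    [[0,0,0.25],0,-0.2]
  ]
}}

```text
clock: 17.8
position: [474.2, -147.1, 367.0]
ee_rot: [0.733, -0.681, 0.002, -0.002]
contact_force: [0.1, -0.7, -0.4]
gripper_width: 51.0
```

```bash
python3 snap.py r wrist side; python3 -c "
from h import *
w=load('r_wrist.pkl')
crop(load('r_side.pkl'),300,110,440,260,4,'pics/r3.png')"
```

```text
t 17.8 pos [ 474.2 -147.1  367. ] yaw_y -175.8 z [ 0.006 -0.001 -1.   ] F [ 0.1 -0.7 -0.4] w 51.0
```

View pics/r_wrist.png

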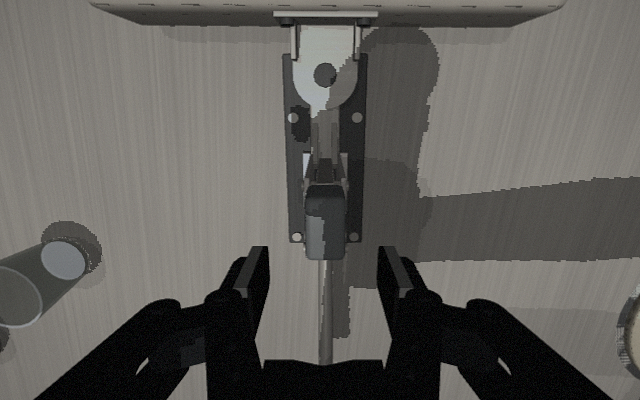

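View pics/r3.png

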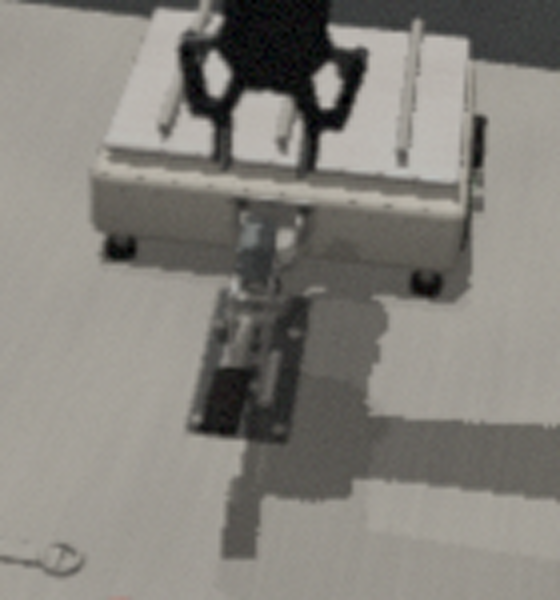

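Request:
{"name": "play_rows", "arguments": {
  "moves": [
    [[0,0.1,0],0,1],
    [[-0.01,0.25,0],0,1],
    [[-0.02,0.4,0],0,1],
    [[-0.03,0.55,-0.03],0,1],
    [[-0.047,0.637,-0.1],0,1],
    [[-0.047,0.637,-0.12],0,1],
    [[-0.047,0.637,-0.12],0,1],
    [[-0.047,0.637,-0.12],0,1]
  ]
}}

```text
clock: 18.9
position: [459.9, 43.3, 329.3]
ee_rot: [0.732, -0.681, 0.001, -0.0]
contact_force: [0.5, 1.5, 0.3]
gripper_width: 0.0
```

```bash
python3 snap.py s wrist side
python3 - <<'E'
from h import *
w=load('r_wrist.pkl')
a=np.radians(-85.84); u=np.array([np.cos(a),np.sin(a)]); n=np.array([-u[1],u[0]])
o=np.array([474.1,-147.1])
for nm,U,V,z in [("FL",284,54.5,6),("FR",367,54.5,6),("stud",325,74,68)]:
  f=onz(w,U,V,z)[:2]-o; print(nm,f@u,f@n)
s=load('s_side.pkl');crop(s,300,110,440,260,4,'pics/s3.png')
E
```

```text
t 18.9 pos [459.9  43.3 329.3] yaw_y -175.89 z [ 0.002 -0.001 -1.   ] F [0.5 1.5 0.3] w 0.0
FL 110.1923143235841 40.2650761982593
FR 110.1768243246625 -36.40093392021406
stud 90.18152758890534 2.36122360268511
```

View pics/s_wrist.png

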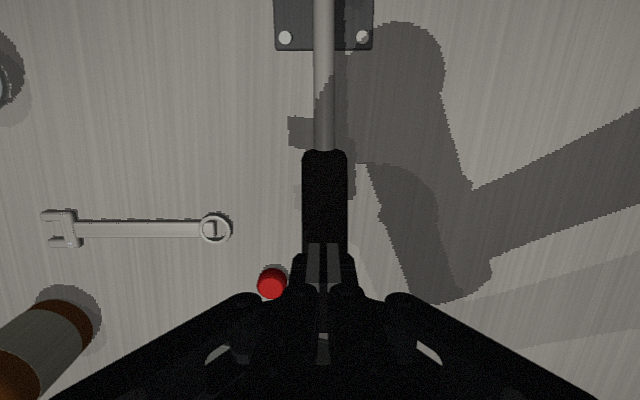

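View pics/s3.png

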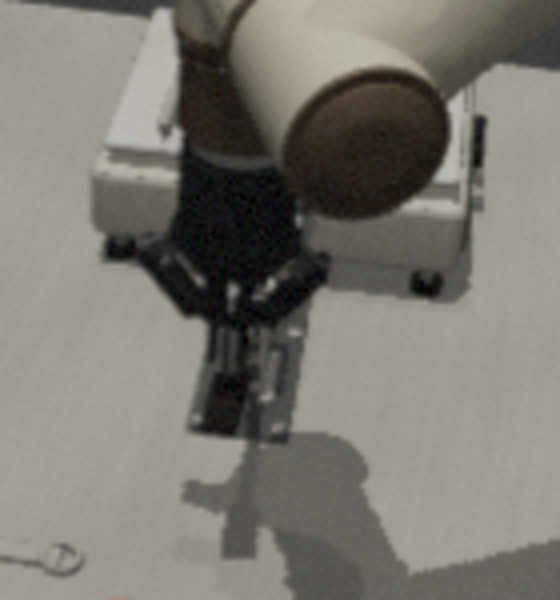

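Run:
```python
from h import *
w=load('r_wrist.pkl')
im=w['pixels'][0:140,265:385,::-1].astype(float); cv2.imwrite('pics/r4.png',cv2.resize(np.clip(im*2,0,255).astype(np.uint8),None,fx=5,fy=5,interpolation=cv2.INTER_CUBIC)[:, :])
im=w['pixels'][140:270,265:385,::-1].astype(float); cv2.imwrite('pics/r5.png',cv2.resize(np.clip(im*2,0,255).astype(np.uint8),None,fx=4.6,fy=4.6,interpolation=cv2.INTER_CUBIC))
```

```text
(no output)
```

View pics/r4.png

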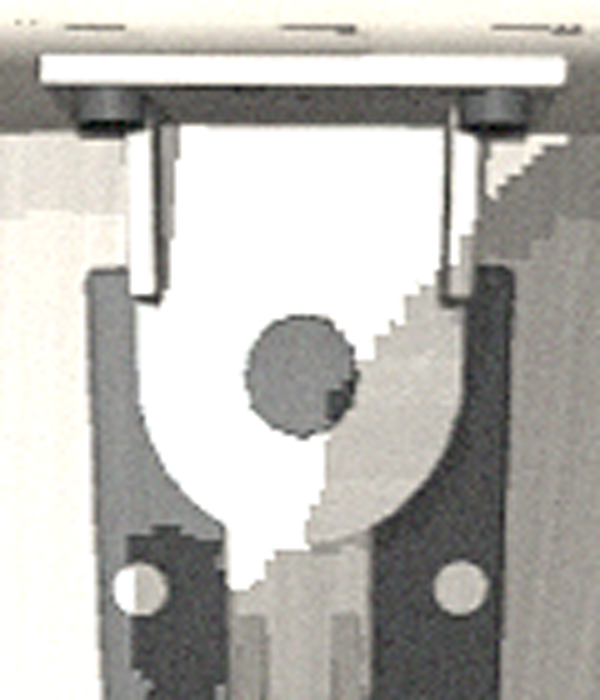

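View pics/r5.png

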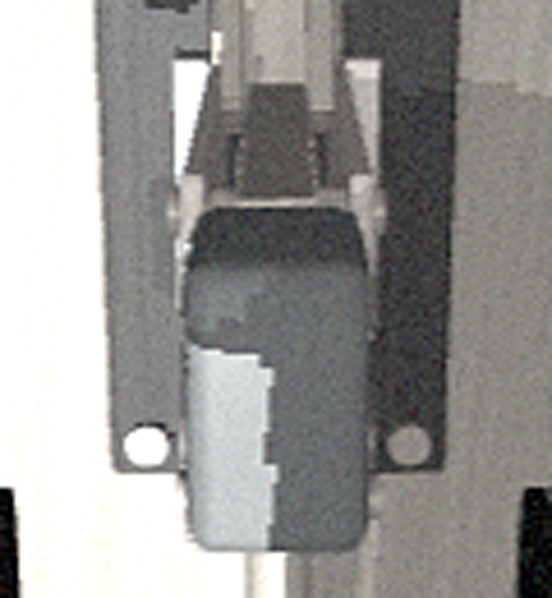

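```bash
cat > cal.py <<'E'
from h import *
from scipy.optimize import least_squares
def run(w,jobs,lugobs,o,yaw0):
    def cam(x):
        p=dict(w); p["xyz"]=np.array(w["xyz"])+x[3:6]; p["rotation"]=(R.from_rotvec(np.radians(x[6:9]))*R.from_quat(w["rotation"])).as_quat(); return p
    def tr(x,y,yaw,l):
        c,s=np.cos(yaw),np.sin(yaw); return [x+c*l[0]-s*l[1],y+s*l[0]+c*l[1],l[2]]
    def res(x):
        p=cam(x); r=[]
        for l,uv,m in jobs: r+=list((proj(p,tr(x[0],x[1],x[2],l))[0]-uv)*m)
        for l,uv,m in lugobs: r+=list((proj(p,tr(x[9],x[10],np.radians(4),l))[0]-uv)*m)
        return np.r_[r,x[3:6]/1.5,x[6:9]/0.5]
    x0=np.r_[o,yaw0,np.zeros(6),484,-236]
    s=least_squares(res,x0,x_scale=[5,5,.05,1,1,1,.3,.3,.3,5,5],loss="soft_l1"); x=s.x
    C=np.sqrt(np.diag(np.linalg.inv(s.jac.T@s.jac)))
    u=np.array([np.cos(x[2]),np.sin(x[2])]); n=np.array([-u[1],u[0]])
    print("col",x[:2].round(1),"yaw",np.degrees(x[2]).round(2),"camcorr",x[3:9].round(2)); print("lug",x[9:].round(1))
    sd=x[:2]+95*u; d=x[9:11]-sd; print("lift-saddle fwd %.2f left %.2f"%(d@u,d@n)); print(s.fun[:-6].reshape(-1,2).round(1).tolist())
    return x
E
python3 - <<'E'
from cal import *
w=load('r_wrist.pkl')
A=lambda U,V:(265+U/5,V/5); B=lambda U,V:(265+U/4.6,140+V/4.6)
one=np.array([1,1]);vo=np.array([0,.7]);uo=np.array([.7,0])
j=[((118,40,6),A(87,269),one),((118,-40,6),A(513,268),one),((-75,40,6),B(115,470),one),((-75,-40,6),B(442,470),one),
 ((-22,0,144),B(278,550),vo),((22,0,144),B(278,258),vo),((0,13,144),B(187,400),uo),((0,-13,144),B(370,400),uo)]
l=[((0,0,68),A(301,376),one),((0,25,64),A(301,549),vo),((25,0,64),A(465,376),uo*1.4),((-25,0,64),A(138,376),uo*1.4)]
# shaker frame: x axis at 4deg (world +x); image left is +x world
l[2]=((25,0,64),A(138,376),uo*1.4); l[3]=((-25,0,64),A(465,376),uo*1.4)
run(w,j,l,[474,-143],np.radians(-85.8))
E
```

```text
col [ 475.5 -140.5] yaw -85.56 camcorr [-0.   -0.    2.59 -0.   -0.02 -0.  ]
lug [ 482.8 -235.9]
lift-saddle fwd 0.71 left -0.11
[[-0.4, -0.3], [0.4, -0.5], [-0.7, 0.3], [0.5, 0.2], [0.0, 0.3], [0.0, 0.2], [-0.3, 0.0], [0.3, 0.0], [0.0, 0.4], [-0.0, -0.7], [0.7, 0.0], [-0.8, 0.0]]
```

Request:
{"name": "play_rows", "arguments": {
  "moves": [
    [[0,0,-0.05],0,1],
    [[0,0.005,-0.1],0,1],
    [[0,0.01,-0.15],0,1],
    [[0,0.015,-0.2],0,1],
    [[0,0.016,-0.25],0,1],
    [[0,0.016,-0.29],0,1],
    [[0,0.016,-0.31],0,1],
    [[0,0.016,-0.31],0,1]
  ]
}}

```text
clock: 20.0
position: [460.1, 47.9, 236.6]
ee_rot: [0.732, -0.681, 0.001, -0.001]
contact_force: [0.6, -2.0, 3.3]
gripper_width: 0.1
```

```bash
python3 snap.py t side scene
python3 - <<'E'
from h import *
crop(load('t_side.pkl'),290,110,440,260,5,'pics/t3.png')
crop(load('t_scene.pkl'),170,120,370,270,4,'pics/t4.png')
E
```

```text
t 20.0 pos [460.1  47.9 236.6] yaw_y -175.9 z [ 0.003 -0.001 -1.   ] F [ 0.6 -2.   3.3] w 0.1
```

View pics/t4.png

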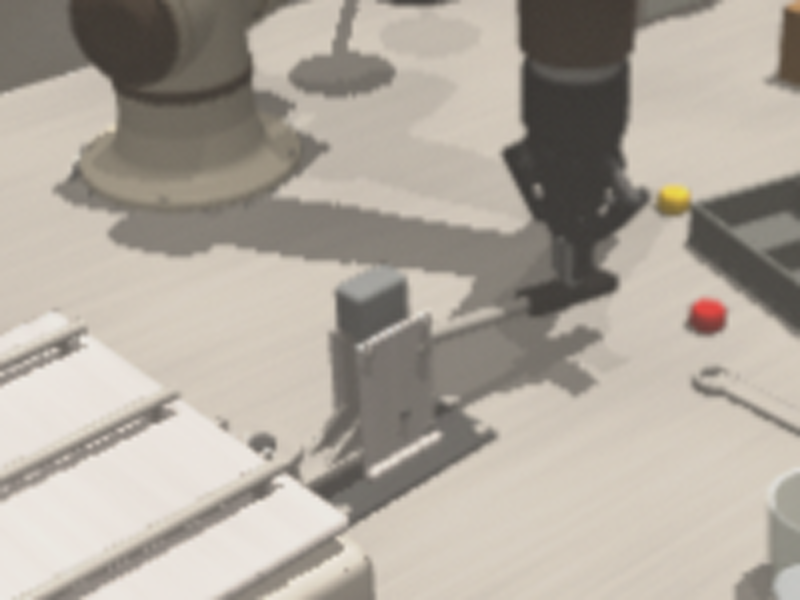

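Request:
{"name": "play_rows", "arguments": {
  "moves": [
    [[0,0,-0.01],0,1],
    [[0,0,-0.02],0,1],
    [[0,0,-0.02],0,1]
  ]
}}

```text
clock: 20.48
position: [460.0, 48.0, 230.8]
ee_rot: [0.732, -0.681, 0.001, -0.001]
contact_force: [1.6, -1.4, 3.7]
gripper_width: -0.1
```

Request:
{"name": "play_rows", "arguments": {
  "moves": [
    [[0,0,-0.007],0,1],
    [[0,0,-0.007],0,1]
  ]
}}

```text
clock: 20.72
position: [460.1, 48.1, 228.6]
ee_rot: [0.732, -0.681, 0.001, -0.001]
contact_force: [-0.5, -1.2, 4.3]
gripper_width: -0.0
```

Request:
{"name": "play_rows", "arguments": {
  "moves": [
    [[0,0,-0.004],0,1],
    [[0,0,-0.004],0,1]
  ]
}}

```text
clock: 20.98
position: [460.1, 48.2, 227.7]
ee_rot: [0.732, -0.681, 0.001, -0.001]
contact_force: [-0.0, -1.2, 6.3]
gripper_width: 0.1
```

Request:
{"name": "play_rows", "arguments": {
  "moves": [
    [[0,0,-0.005],0,1],
    [[0,0,-0.005],0,1]
  ]
}}

```text
clock: 21.22
position: [460.1, 48.5, 226.6]
ee_rot: [0.732, -0.681, 0.001, -0.001]
contact_force: [-1.0, 1.3, 7.9]
gripper_width: 0.0
```

```bash
python3 snap.py v scene wrist
python3 - <<'E'
from h import *
crop(load('v_scene.pkl'),240,160,340,270,6,'pics/v4.png')
E
```

```text
t 21.23 pos [460.1  48.5 226.6] yaw_y -175.88 z [ 0.003  0.    -1.   ] F [-1.   1.3  7.9] w 0.0
```

View pics/v4.png

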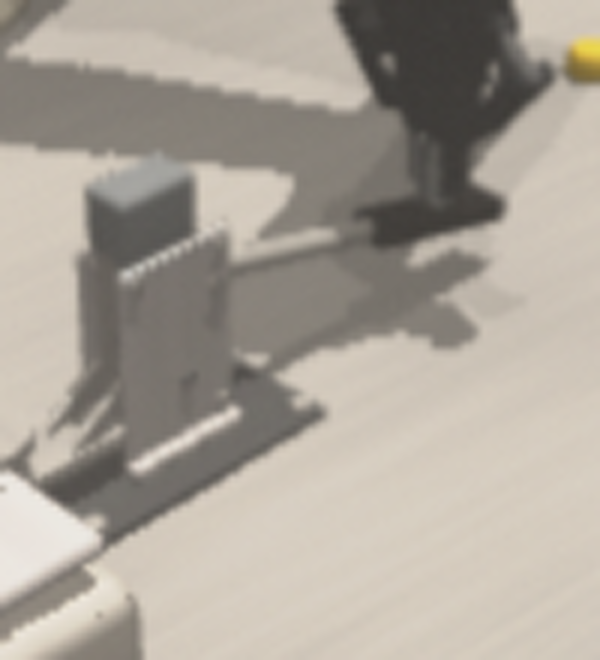

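View pics/v_wrist.png

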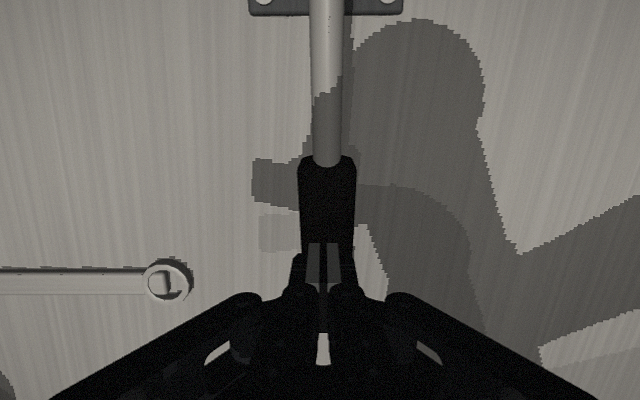

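Request:
{"name": "play_rows", "arguments": {
  "moves": [
    [[0,0,0.05],0,1],
    [[0,0,0.1],0,1],
    [[0,-0.005,0.16],0,1],
    [[0,-0.01,0.22],0,1],
    [[0,-0.016,0.28],0,1],
    [[0,-0.016,0.33],0,1],
    [[0,-0.016,0.34],0,1],
    [[0,-0.016,0.34],0,1]
  ]
}}

```text
clock: 22.32
position: [459.8, 43.8, 328.0]
ee_rot: [0.732, -0.681, 0.001, -0.001]
contact_force: [-0.2, 0.3, -0.0]
gripper_width: -0.0
```

```bash
python3 snap.py x scene wrist
python3 - <<'E'
from h import *
crop(load('x_scene.pkl'),240,140,340,270,5,'pics/x4.png')
E
```

```text
t 22.32 pos [459.8  43.8 328. ] yaw_y -175.88 z [ 0.002  0.    -1.   ] F [-0.2  0.3 -0. ] w -0.0
```

View pics/x4.png

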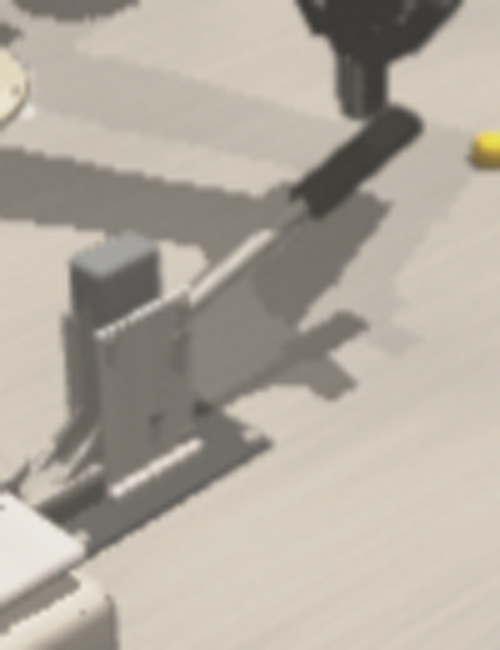

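View pics/x_wrist.png

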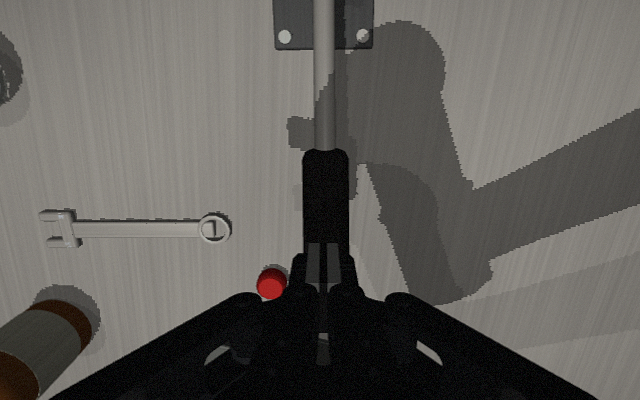

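Request:
{"name": "play_rows", "arguments": {
  "moves": [
    [[0,0,-0.05],0,1],
    [[0,0.005,-0.1],0,1],
    [[0,0.01,-0.15],0,1],
    [[0,0.015,-0.2],0,1],
    [[0,0.016,-0.25],0,1],
    [[0,0.016,-0.29],0,1],
    [[0,0.016,-0.32],0,1],
    [[0,0.016,-0.333],0,1],
    [[0,0.016,-0.333],0,1],
    [[0,0.016,-0.333],0,1]
  ]
}}

```text
clock: 23.68
position: [460.1, 48.1, 228.4]
ee_rot: [0.732, -0.681, 0.001, 0.0]
contact_force: [-0.9, -4.2, 9.4]
gripper_width: 0.0
```

Request:
{"name": "play_rows", "arguments": {
  "moves": [
    [[0,0,-0.006],0,1],
    [[0,0,-0.01],0,1],
    [[0,0,-0.01],0,1]
  ]
}}

```text
clock: 24.05
position: [460.3, 48.0, 227.2]
ee_rot: [0.733, -0.68, 0.001, 0.001]
contact_force: [-5.3, -0.8, 20.0]
gripper_width: 0.2
```

```bash
python3 snap.py y scene wrist side
python3 - <<'E'
from h import *
crop(load('y_scene.pkl'),200,140,340,270,5,'pics/y4.png')
crop(load('y_side.pkl'),310,120,430,220,6,'pics/y5.png')
E
```

```text
t 24.05 pos [460.3  48.  227.2] yaw_y -175.75 z [ 0.001 -0.003 -1.   ] F [-5.3 -0.8 20. ] w 0.2
```

View pics/y4.png

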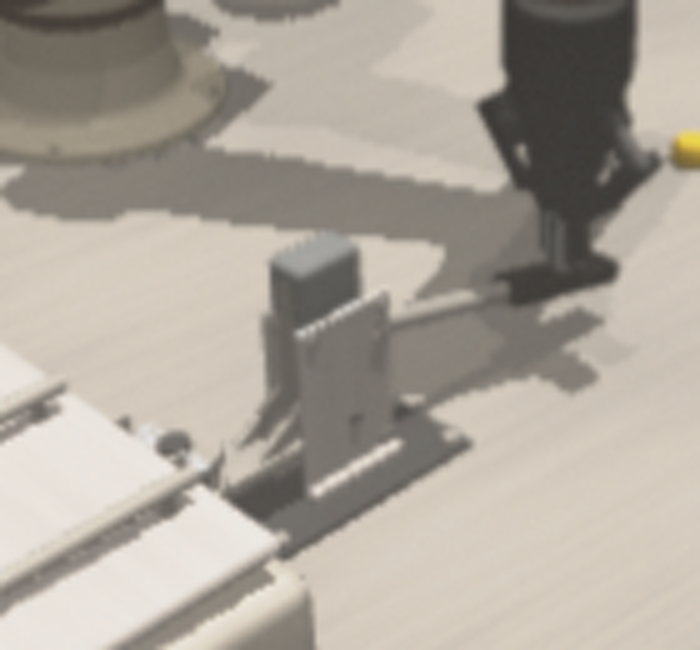

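View pics/y5.png

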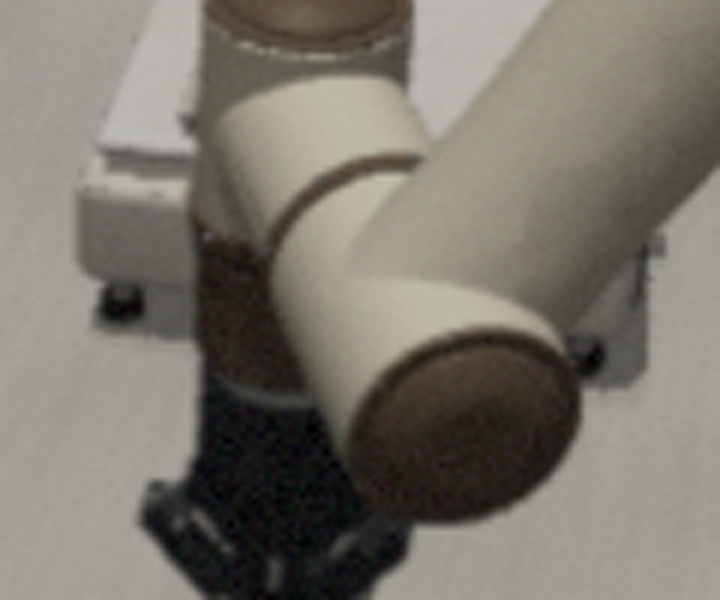

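Request:
{"name": "play_rows", "arguments": {
  "moves": [
    [[0,0,0.04],0,1],
    [[0,0,0.1],0,1],
    [[0,-0.005,0.16],0,1],
    [[0,-0.01,0.22],0,1],
    [[0,-0.016,0.28],0,1],
    [[0,-0.016,0.33],0,1],
    [[0,-0.016,0.34],0,1],
    [[0,-0.016,0.34],0,1]
  ]
}}

```text
clock: 25.2
position: [460.1, 43.2, 328.6]
ee_rot: [0.733, -0.68, 0.001, 0.001]
contact_force: [-0.3, 0.2, -0.3]
gripper_width: -0.3
```

```bash
python3 snap.py z scene wrist
python3 - <<'E'
from h import *
crop(load('z_scene.pkl'),200,140,340,270,5,'pics/z4.png')
E
```

```text
t 25.2 pos [460.1  43.2 328.6] yaw_y -175.76 z [ 0.    -0.003 -1.   ] F [-0.3  0.2 -0.3] w -0.3
```

View pics/z4.png

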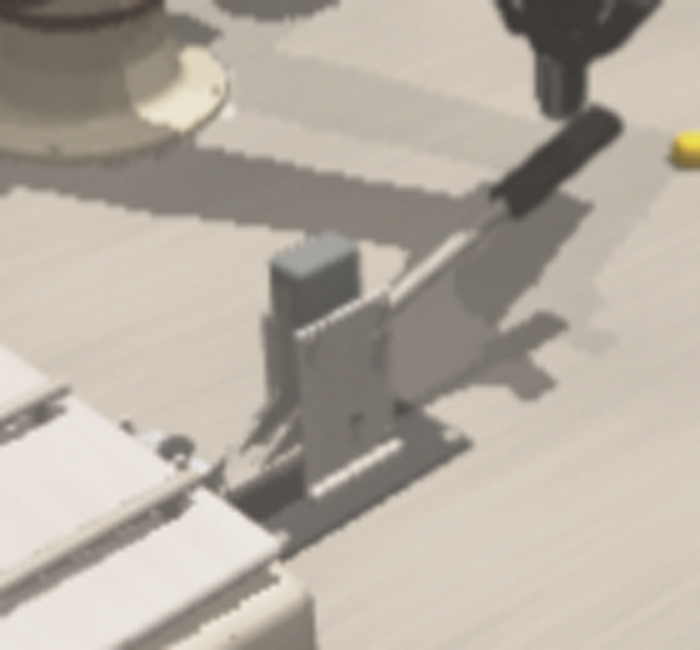

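View pics/z_wrist.png

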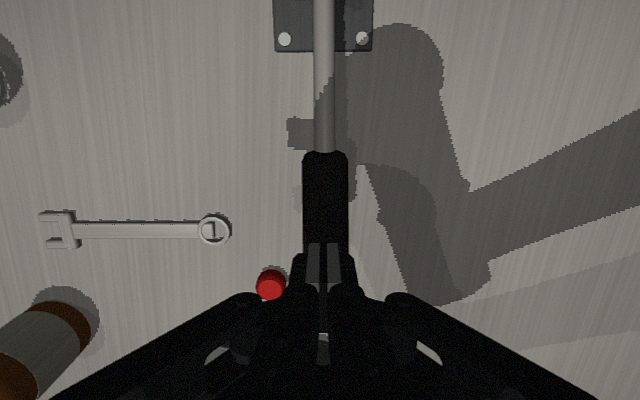

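Request:
{"name": "play_rows", "arguments": {
  "moves": [
    [[0,0,-0.05],0,1],
    [[0,0.005,-0.1],0,1],
    [[0,0.01,-0.15],0,1],
    [[0,0.015,-0.2],0,1],
    [[0,0.016,-0.25],0,1],
    [[0,0.016,-0.29],0,1],
    [[0,0.016,-0.32],0,1],
    [[0,0.016,-0.335],0,1],
    [[0,0.016,-0.343],0,1],
    [[0,0.016,-0.343],0,1],
    [[0,0.016,-0.343],0,1]
  ]
}}

```text
clock: 26.68
position: [460.5, 47.5, 227.5]
ee_rot: [0.733, -0.68, 0.002, 0.002]
contact_force: [-4.5, -4.1, 21.5]
gripper_width: -0.2
```

```bash
python3 snap.py za scene wrist side
python3 - <<'E'
from h import *
crop(load('za_scene.pkl'),70,140,340,350,2.9,'pics/za4.png')
crop(load('za_side.pkl'),310,120,430,220,6,'pics/za5.png')
E
```

```text
t 26.68 pos [460.5  47.5 227.5] yaw_y -175.65 z [-0.    -0.006 -1.   ] F [-4.5 -4.1 21.5] w -0.2
```

View pics/za4.png

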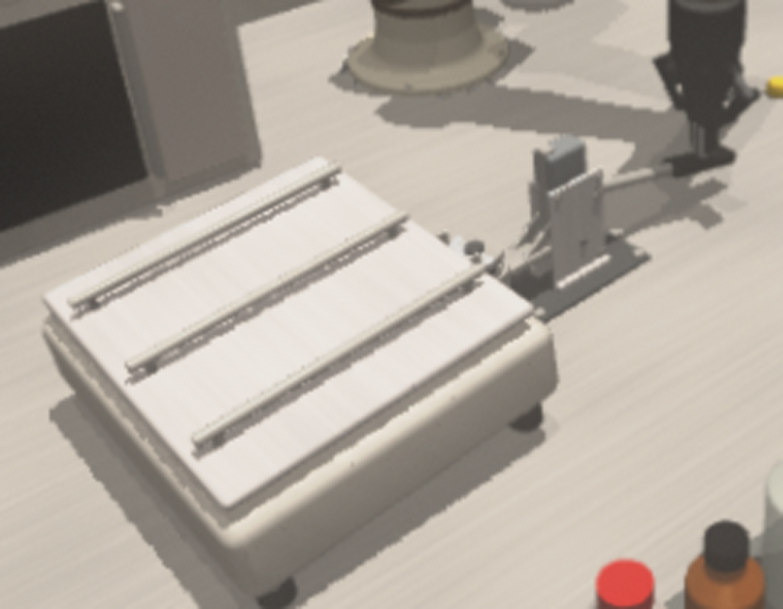

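View pics/za5.png

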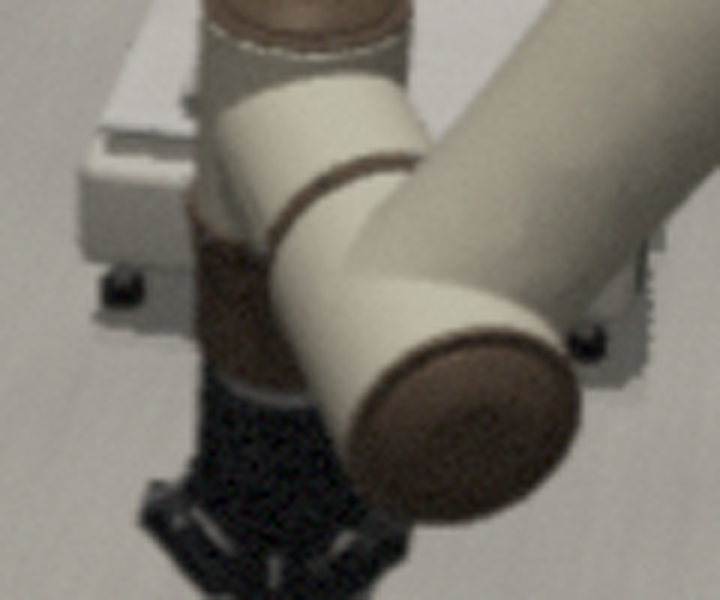

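Run:
```python
from h import *
a=load('a_side.pkl'); z=load('za_side.pkl'); y=load('y_side.pkl')
ims=[cv2.resize(p['pixels'][155:195,315:425,::-1],None,fx=7,fy=7,interpolation=cv2.INTER_CUBIC)[:190*2] for p in (a,z)]
cv2.imwrite('pics/zb.png',np.vstack(ims)[:590])
q=proj(a,[[620,-283,0],[620,-283,10],[620,-283,15]]);print(q)
A=a['pixels'][155:190,320:340].astype(np.float32).mean(2);Z=z['pixels'][155:190,320:340].astype(np.float32).mean(2)
cx=lambda I:[(np.array(np.where(I<45)).mean(1)[::-1]+[320,155]).round(2),int((I<45).sum())]
print("foot1",cx(A),cx(Z))
print("foot2",cx(a['pixels'][155:190,400:420].astype(np.float32).mean(2)),cx(z['pixels'][155:190,400:420].astype(np.float32).mean(2)))
```

```text
[[329.9325343  173.74490315]
 [329.96399437 171.41619485]
 [329.97981402 170.24495594]]
foot1 [array([330.  , 172.07]), 30] [array([330.21, 168.18]), 28]
foot2 [array([326. , 180.9]), 31] [array([324.15, 181.96]), 82]
```

View pics/zb.png

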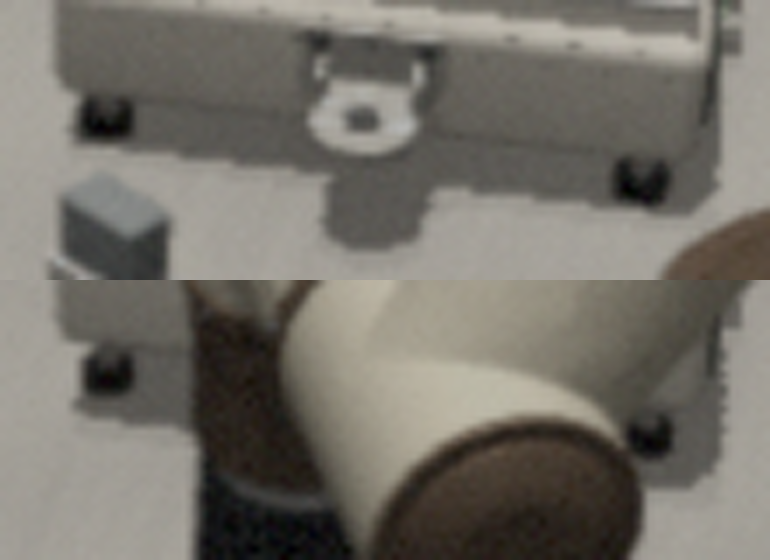

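Run:
```python
from bench import arm
import h
st=arm.read_state(); print(st["clock"],st["position"].round(2),st["contact_force"].round(1))
p=arm.get_image("side"); st=arm.read_state(); print(st["clock"],st["position"].round(2),st["contact_force"].round(1))
print(arm.job_done())
```

```text
26.825 [460.51  47.53 227.48] [-3.9 -5.1 21.4]
26.875 [460.5   47.51 227.49] [-4.1 -3.7 21. ]
the job is handed in; nothing more can be done
None
```

The job was handed in at about 27 s with the shaker raised on its lug side and the handle held pressed down. No verdict was reported.

**What I did**
- **Pad:** I took the solid black puck from the parts box, not the collar or the red and yellow look-alikes. I set it in the saddle cup.
- **Jack:** I carried it by its head and stood it flat with the saddle under the lug's stud.
- **Pumping:** I made three full strokes to the stop and kept pressing on the third.

**Last checks**
- **Pad:** after release it lay inside the cup rim, and its outline matched a flat-seated pad to about 1 to 3 px.
- **Centring:** fitting the jack model to a wrist picture before pumping put the saddle 0.7 mm short of the lift point, with no sideways error. A plain reading of the same picture, without the fit, put it up to 3 mm short. I trusted the fit and did not move the jack.
- **Jack position:** it showed no visible shift between strokes. The lug's position on the pad was not measured again after lifting.
- **Feet:** in the side view both near feet rose, foot 1 by about 16.5 mm and foot 2 by about 15 mm. Foot 1 comes from a threshold measurement; that failed for foot 2, which I read by eye.
- **Handle:** it was held steadily with about 21 N, above the 5 to 10 N needed under load. It was at about the same tool height as the stop on the second stroke.

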